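Warm the flan tins on the key-locked plate

TASK

The flan tins have to be warm before the caramel goes in. While the warming plate is still off, lift the tins apart and stand every tin that is out (four to six of them) by itself on the black plate, mouth up and flat on its foot. Then take the key from its wooden block, push it fully home in the key switch and turn it clockwise all the way to on at the green mark, leave it there, and do not disturb the other kitchen things.

Things in the scene. Friction and masses are not known exactly. Their poses are not given: they have to be found in the camera images.
- tin1_mid (a point): Centre (half-way up) of a white enamel flan tin with a blue rim, at the bottom of a stack; z axis up out of its open mouth. Round, 44 mm tall: the lower 20 mm widens from a 44 mm foot (bevelled) through 51 to 54 mm, the upper 24 mm is a straight collar 60 mm across outside and 55 mm inside, with a step below it. About 0.09 kg.
- tin2_mid (a point): Centre of a second tin, the same, nested in tin1. Nested, a tin's lower part sits snugly (0.5 mm play all round) inside the collar of the tin below: it rises 24 mm above the one below, its whole collar free to grip. Lifted crooked, it binds and drags the lower tin along.
- tin3_mid (a point): Centre of a third tin, the same, nested in tin2; may be absent.
- tin4_mid (a point): Centre of a fourth tin, the same, standing on the counter elsewhere, mouth up, singly or with tin6 nested in it.
- tin5_mid (a point): Centre of a fifth tin, the same, standing singly on the counter, mouth up; may be absent.
- tin6_mid (a point): Centre of a sixth tin, the same, nested in tin4; may be absent.
- warmer: Steel warming plate fixed to the counter, 270 mm deep (x) by 480 mm wide (y); origin under its middle, z up, x away from the robot, y left. A grey console 130 mm wide, top at 75 mm, forms its right (-y) end and bears the key switch, a red lamp and a round black thermostat dial (already set; 42 mm across, 14 mm high, 130 mm beyond the switch in x).
- plate_centre (a point): Centre of the top of the warmer's black plate, 60 mm above the counter; axes as the warmer's. The flat area for the tins is 234 mm (x) by 330 mm (y), with a raised steel edge 7 mm high all round.
- slot_mouth (a point): Centre of the key slot's mouth in the brass face of the key switch, on top of the console, 80 mm above the counter; turns with the switch. z up; the slot is 17 mm long along its x axis, 8 mm wide along y, 22 mm deep straight down, its mouth bevelled by 2 mm.
- keyswitch (a joint): Turn of the key switch in rad: 0 = off (slot along the warmer's x, at the white mark), 1.57 = on (slot along the warmer's y, at the green mark), stops at both ends; positive is clockwise seen from above. Starts at 0 to 0.1. Friction about 0.04 N m, no spring: it stays where it is left. The key has about 0.2 rad of play in the slot.
- key_bow (a point): Centre of the key's flat red plastic bow (grip): 30 mm wide (x), 10 mm thick (y), 34 mm tall (z, up). The steel blade, 14 mm (x) by 5 mm (y), sticks 20 mm out below it. Alike on both sides: fits either way round. Starts upright, blade down, in the wooden key block. Fully home, the bow's underside stands on the switch's face. 0.035 kg.
- key_tip (a point): Centre of the end of the key's blade, 37 mm below the bow's centre, same axes.
- keyblock: Wooden key block fixed to the counter, 70 mm (x) by 46 mm (y) by 30 mm tall, with a slot 17 by 8 mm, 22 mm deep in its top where the key stands; origin at the centre of its underside, x along the slot.
- sugar_jar: Jar of sugar with wooden cap, 72 mm across, 105 mm tall; bystander; origin under its centre.
- milk_can: Closed can with a plain blue band, 74 mm across, 82 mm tall; bystander; origin under its centre.
- enamel_mug: Green enamel mug, 82 mm across, 80 mm tall, with a handle; bystander; origin under its centre.
Things that resemble listed ones, but are neither listed nor needed, are in the scene too. What is shaped like the part that bears tin1_mid but pink is not meant.

How it is judged:
By the outcome, as a careful person would: the job done as asked, in the order asked, and still so for the second after the job is handed in, with the robot touching nothing.
Of tin3, tin5, tin6 only 1 to 3 are there at a start; the rules pass over those that are not, and their reading is None.
At some moment in a run one of tin4, tin5 may be knocked a few centimetres aside while the robot is not near it.
It also fails if it takes over 210 s, if anything falls off the work surface, if the arm or the gripper's body presses on something with over 40 N, if the wrist force passes 120 N, or if a joint passes its speed limit or range.

ROBOT

A 7-joint arm with a two-finger parallel gripper is mounted at the origin on the work surface. World frame = base frame: x ahead of the robot, y to its left, z up, the work surface at z = 0. Lengths are in mm, angles in rad, forces in N, time in s.
With the tool pointing down it reaches from about 425 to 1025 mm from the base axis. Payload 3.6 kg.
Tool frame: the origin (TCP) lies at the very end of the fingers, on their centre line; the grasp point (between the pads) lies 19 mm behind it; x points along the fingers, y is the direction in which the jaws open and shut, and the axes are right-handed (so a half turn about x gives the same grasp; the last joint's range is limited). The gripper opens to 85 mm and grips with 20 to 120 N. Pads are 22 mm wide; open, the fingers measure 114 mm over their backs; the gripper's body (76 mm by 85 mm) begins 54 mm behind the grasp point. The pads swing forward as they close: fully open they stand 13 mm farther back than shut.
Start: joints at [-1.226, 0.591, 0.048, 1.609, -0.033, 0.943, -0.034], TCP at [308.015, 656.32, 231.302] pointing down, gripper open.
Joint ranges: [-2.69, 2.69], [-0.47, 2.24], [-1.27, 1.36], [0.19, 2.51], [-1.53, 4.68], [0.08, 2.07], [-3.09, 3.09]. Speed limits (rad/s): [2.57, 2.57, 3.14, 3.14, 3.14, 3.14, 3.14].

INTERFACE

Orientations are given as a unit quaternion [w, x, y, z].
In Python, from plant import status, viewer, ctrl, models gives the robot as it stands.
- The arm moves only by the tool drive_tool, never from a script. Its argument "motion" is one flat list of numbers, 7 for each row, row after row: the finger opening in mm, from 0 to 85.4, then the shift along the world's x, y, z in mm, then the turn, a rotation vector about the world's x, y, z in degrees. A call has 1 to 8 rows; each row shifts and turns the commanded pose from where the row before left it; what a row does not reach is not made up. A row lasts 1/8 s, in which the tool goes at most 62.5 mm and 10.7 degrees, less where a joint would pass 70% of its speed; a pose out of reach is approached as far as the arm can. A call is refused whole if a number of a shift passes 62.5 or a number of a turn 10.7, either way. A call with a gripper value outside its range is refused whole. The fingers move at their own pace and stop on an object; "newtons" is the grip in N (left out, the last holds). Time passes only in rows, so rows that do not move let the fingers close. It gives the time, the measured TCP pose, the force and the opening at its end, in the units of the state.
- status.get_state(): the state, without advancing time (a new reading comes with each control period).
- viewer.camera(name): name is "side" or "top"; returns a dict with "pixels" (384x512x3 uint8, blue, green, red), "mtx" (3x3 intrinsics, pixels), "world_from_camera" (4x4, takes a point from camera to world coordinates). Camera axes: x right, y down, z forward; pixel columns grow to the right and rows downward; lengths in mm; the calibration is good to about 2 mm. A picture is of the moment at which its call begins. There is no depth.
- ctrl.close_job(): hands the job in, once; it reports no verdict.
Trained networks look in a picture, given as the dict that the camera call returned (one of the last four; its "shot" number tells which), for a name from the list of things; names that differ only in an ending like _2 or _b are one class to them, and where a whole thing is asked for, a point or a joint stands for the part that bears it (a point fixed in the world has none). Each returns a list of dicts, best first, with "confidence" (0 to 1); they miss things now and then, are a little off and sometimes report something else, mostly with a low value. They report only what shows in the picture. A call takes as long as a camera call. They do not tell look-alikes from the thing itself.
- models.boxes_of(picture, label): "xy" ([column, row] in pixels, amid what is visible of it).
The state is a dict: "clock": time; "joint_pos": joint angles; "joint_velocities": joint speeds; "effort": joint torques, N m; "ee_pos": TCP position; "eef_rot": TCP orientation; "contact_force": force on the tool from outside, world axes, zero at the start; "torque": the same for the moment, N m; "width": opening from 0.0 (shut) to 1.0 (fully open).
Only numpy, scipy, OpenCV 4.12 (cv2) and the standard library are available. Lean on these libraries where they do the work, as an engineer would, in place of code of your own. Each camera call takes 0.05 s, during which the arm holds its last target.

## Working session

There is one attempt and no reset: what is moved stays moved. The work goes in short steps, Python scripts to look and compute and a tool call to move; the robot and the scene stay as the last step left them, time stands still between calls to the robot, and variables do not carry over. Pictures are saved under pics/ and viewed, and the job is handed in when it is done.

Besides the shell and the picture viewer there is one more tool, called after "Call:" as name(argument=value, ...), one argument or row to a line, values as JSON. drive_tool: Moves the arm, as the interface text tells. Its arguments: {"type":"object","properties":{"motion":{"type":"array"},"newtons":{"type":"number"}},"required":["motion"]}

```bash
mkdir -p pics; ls
cat > h.py <<'E'
import numpy as np, cv2
from plant import status, viewer, ctrl, models
def shot(name, fn=None):
    p=viewer.camera(name)
    if fn: cv2.imwrite('pics/'+fn+'.png',p['pixels'])
    return p
def at_z(p,uv,z):
    K=np.array(p['mtx']);T=np.array(p['world_from_camera'])
    d=T[:3,:3]@np.linalg.inv(K)@np.array([uv[0],uv[1],1.]);o=T[:3,3]
    return o+d*(z-o[2])/d[2]
def proj(p,X):
    K=np.array(p['mtx']);T=np.linalg.inv(np.array(p['world_from_camera']))
    c=K@(T[:3,:3]@np.array(X,float)+T[:3,3]);return c[:2]/c[2]
E
python3 - <<'E'
from h import *
print(status.get_state())
for n in('top','side'):
    p=shot(n,n+'0'); print(n,np.round(p['mtx'],1).tolist(),np.round(p['world_from_camera'],3).tolist())
    for l in ['tin1_mid','warmer','keyswitch','key_bow','keyblock','sugar_jar','milk_can','enamel_mug']:
        print(l,[(np.round(b['xy'],1).tolist(),round(b['confidence'],2)) for b in models.boxes_of(p,l)])
E
```

```text
pics
{'clock': 0.0, 'joint_pos': array([-1.22549999,  0.59211346,  0.04831779,  1.6098448 , -0.03330235,
        0.94269705, -0.03369515]), 'joint_velocities': array([ 1.21324030e-03,  8.26929603e-05, -2.94331834e-04, -1.17049113e-03,
       -2.31361327e-04, -8.48669845e-04,  3.66338993e-04]), 'effort': array([ 1.73307935e-04, -5.48693526e+01,  1.54716399e+00, -1.98129165e+01,
        9.49602487e-03,  8.77648999e-03, -1.33503909e-05]), 'ee_pos': array([307.66507154, 655.55658558, 230.13707579]), 'eef_rot': array([ 0.69003457,  0.15308456,  0.69028799, -0.1546606 ]), 'contact_force': array([ 0.44392733, -0.18087368, -0.70055288]), 'torque': array([-0.01367637,  0.03852602,  0.00913401]), 'width': 0.9976322601314236}
top [[458.7, 0.0, 251.7], [0.0, 458.7, 190.5], [0.0, 0.0, 1.0]] [[-0.029, -0.986, 0.162, 316.886], [-1.0, 0.027, -0.01, 42.375], [0.006, -0.162, -0.987, 1372.225], [0.0, 0.0, 0.0, 1.0]]
tin1_mid [([98.1, 153.4], 0.81), ([132.7, 191.7], 0.6)]
warmer [([323.7, 189.8], 0.95)]
keyswitch [([386.0, 197.3], 0.65)]
key_bow [([145.6, 143.9], 0.7), ([180.3, 165.7], 0.53)]
keyblock [([182.1, 171.9], 0.72), ([179.6, 165.7], 0.53), ([324.7, 188.0], 0.4)]
sugar_jar [([178.1, 166.1], 0.73), ([123.7, 183.6], 0.2)]
milk_can [([146.1, 144.3], 0.77), ([182.8, 169.1], 0.71)]
enamel_mug [([399.6, 269.5], 0.79), ([145.7, 144.1], 0.69)]
side [[469.3, 0.0, 254.8], [0.0, 469.3, 188.5], [0.0, 0.0, 1.0]] [[0.978, -0.151, 0.141, 326.482], [-0.207, -0.694, 0.69, -922.578], [-0.006, -0.704, -0.71, 1066.51], [0.0, 0.0, 0.0, 1.0]]
tin1_mid [([245.9, 129.3], 0.56), ([269.3, 110.0], 0.47), ([322.7, 161.4], 0.25)]
warmer [([280.6, 267.4], 0.91)]
keyswitch [([274.2, 305.6], 0.66)]
key_bow [([270.3, 149.2], 0.61)]
keyblock [([268.1, 156.9], 0.72), ([200.2, 340.5], 0.31)]
sugar_jar [([320.6, 162.1], 0.9)]
milk_can [([282.1, 127.6], 0.71)]
enamel_mug [([200.7, 340.7], 0.66)]
```

Run:
```python
import cv2
for n in('top0','side0'):
    a=cv2.imread(f'pics/{n}.png'); cv2.imwrite(f'pics/{n}b.png',cv2.resize(a,(800,600),interpolation=cv2.INTER_CUBIC))
```

```text
(no output)
```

View pics/top0b.png

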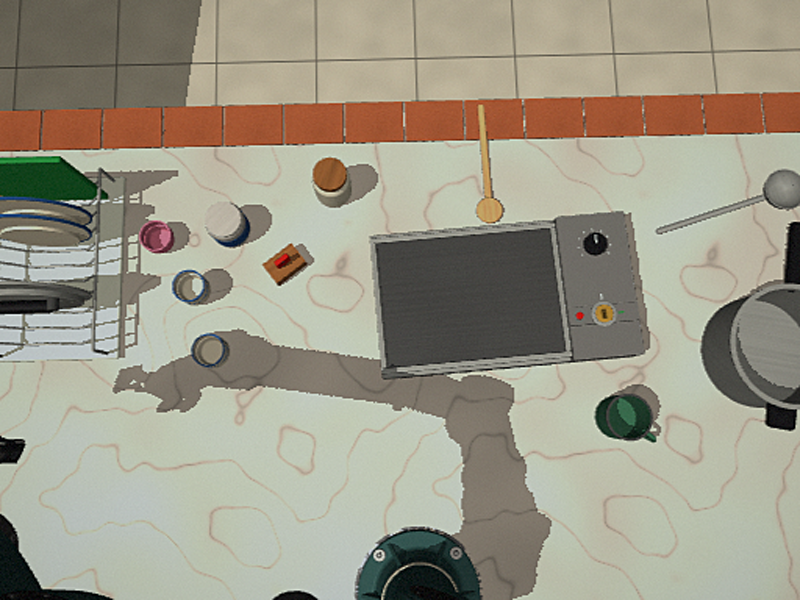

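View pics/side0b.png

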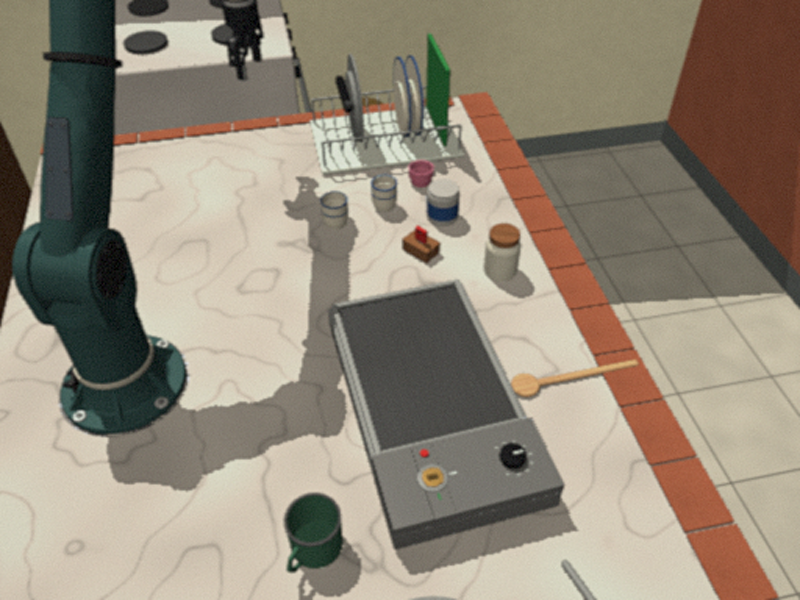

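Run:
```python
import cv2,numpy as np
a=cv2.imread('pics/top0.png')[120:260,80:220]; b=cv2.imread('pics/side0.png')[90:180,190:340]
cv2.imwrite('pics/c0.png',np.hstack([cv2.resize(a,(390,390),interpolation=3),cv2.resize(b,(400,390),interpolation=3)]))
a=cv2.imread('pics/top0.png')[120:260,340:430]; b=cv2.imread('pics/side0.png')[260:350,230:370]
cv2.imwrite('pics/c1.png',np.hstack([cv2.resize(a,(360,560),interpolation=3),cv2.resize(b,(435,560),interpolation=3)]))
```

```text
(no output)
```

View pics/c0.png

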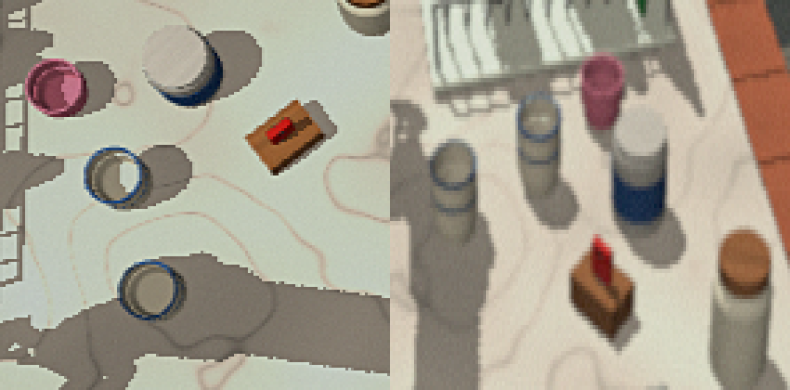

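View pics/c1.png

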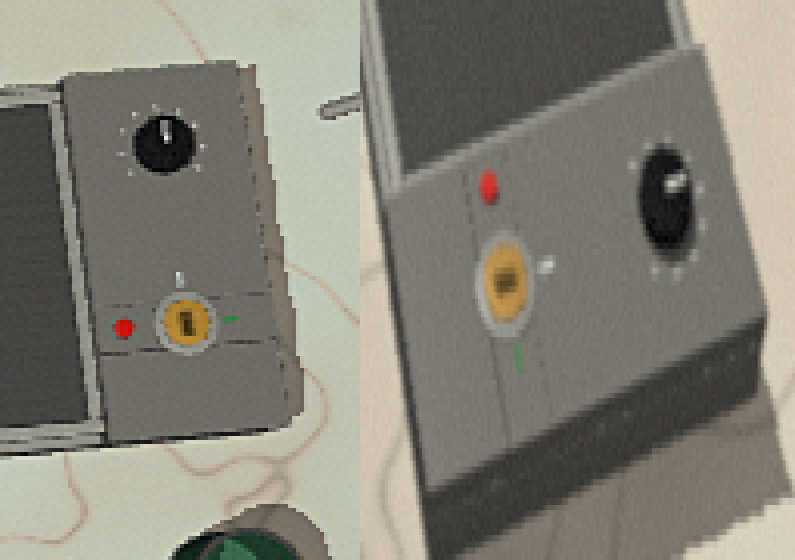

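Run:
```python
from h import *
t=shot('top');s=shot('side')
def tri(ut,us):
    A=[];b=[]
    for p,u in((t,ut),(s,us)):
        T=np.array(p['world_from_camera']);d=T[:3,:3]@np.linalg.inv(np.array(p['mtx']))@[u[0],u[1],1];d/=np.linalg.norm(d)
        M=np.eye(3)-np.outer(d,d);A.append(M);b.append(M@T[:3,3])
    X=np.linalg.lstsq(np.vstack(A),np.hstack(b),rcond=None)[0]
    return X.round(1)
for n,ut,us,z in [('A',(121.3,183.5),(246.2,116.5),68),('B',(134.6,224.1),(213.6,127.4),68),('sw',(386.75,200.75),(276.7,305),80)]:
    print(n,tri(ut,us),at_z(t,ut,z).round(1),at_z(s,us,z).round(1))
print('bow',at_z(t,(180.5,166.7),62).round(1))
im=t['pixels'].astype(int)
hsv=cv2.cvtColor(t['pixels'],cv2.COLOR_BGR2HSV)
m=((hsv[...,0]>100)&(hsv[...,0]<130)&(hsv[...,1]>90)).astype(np.uint8)
for c in((121,183),(134,224)):
    ys,xs=np.nonzero(m[c[1]-14:c[1]+15,c[0]-14:c[0]+15]); pts=np.stack([xs+c[0]-14,ys+c[1]-14],1).astype(np.float32)
    e=cv2.fitEllipse(pts);print(len(pts),e,at_z(t,e[0],68).round(1))
hs=cv2.cvtColor(s['pixels'],cv2.COLOR_BGR2HSV)
# red bow
for p,h in((t,hsv),(s,hs)):
    r=(((h[...,0]<6)|(h[...,0]>174))&(h[...,1]>180)&(h[...,2]>100)).astype(np.uint8)
    n,l,st,ce=cv2.connectedComponentsWithStats(r)
    for i in range(1,n):
        if st[i,4]>4:
            pts=np.argwhere(l==i)[:,::-1].astype(np.float32); print(st[i],ce[i].round(1),cv2.minAreaRect(pts))
```

```text
A [565.5 403.9  68.9] [561.3 404.1  68. ] [570.  405.7  68. ]
B [445.1 363.4  71.9] [442.9 364.4  68. ] [448.2 368.6  68. ]
sw [ 490.9 -355.5   79. ] [ 488.2 -354.9   80. ] [ 493.3 -355.9   80. ]
bow [607.5 234.3  62. ]
56 ((120.23670959472656, 182.56004333496094), (19.6556339263916, 20.391769409179688), 64.37088775634766) [564.2 407.2  68. ]
50 ((132.82960510253906, 223.7046356201172), (19.72926902770996, 20.732568740844727), 60.774295806884766) [444.2 369.4  68. ]
[176 162   9   8  32] [179.8 165.6] ((179.62001037597656, 165.66001892089844), (3.0, 9.800000190734863), 53.13010025024414)
[369 200   4   4  15] [370.6 201.6] ((370.5, 201.5), (3.0, 3.0), 90.0)
[266 146   7   9  38] [269.  150.2] ((269.0, 150.0), (8.0, 6.0), 90.0)
[270 288   4   4  12] [271.2 289.7] ((271.5, 289.5), (3.0, 3.0), 0.0)
```

Run:
```python
from h import *
from scipy.optimize import least_squares
t=shot('top');s=shot('side')
Q={}
for p,seed in((t,(300,190)),(s,(265,240))):
    g=cv2.GaussianBlur(cv2.cvtColor(p['pixels'],cv2.COLOR_BGR2GRAY),(3,3),0)
    print(g[seed[1],seed[0]], g[200,380], g[190,310])
    m=(g<85).astype(np.uint8)
    n,l,st,ce=cv2.connectedComponentsWithStats(m); i=l[seed[1],seed[0]]; print(st[i],ce[i])
    c=max(cv2.findContours((l==i).astype(np.uint8),cv2.RETR_EXTERNAL,cv2.CHAIN_APPROX_NONE)[0],key=cv2.contourArea)
    ap=cv2.approxPolyN(c,4) ; print(ap.reshape(-1,2).tolist())
    print([at_z(p,u,60).round(1)[:2].tolist() for u in ap.reshape(-1,2)])
```

```text
67 134 67
[ 241  146  121   91 9056] [300.08844965 190.42712014]
[[362, 225], [247, 236], [240, 155], [351, 146]]
[[422.8, -284.6], [400.7, 45.9], [638.3, 60.0], [656.6, -267.9]]
75 115 204
[ 215  182  115  105 7553] [270.34065934 234.02820071]
[[330, 266], [244, 287], [215, 197], [290, 182]]
[[659.1, -262.4], [429.0, -277.8], [404.3, 46.4], [638.2, 60.6]]
```

```bash
cat >> h.py <<'E'
from scipy.spatial.transform import Rotation as R
def tool():
    s=status.get_state();w,x,y,z=s['eef_rot'];M=R.from_quat([x,y,z,w]).as_matrix()
    print('t',round(s['clock'],2),'pos',np.round(s['ee_pos'],1),'F',np.round(s['contact_force'],1),'w',round(s['width']*85.4,1))
    print('xax',M[:,0].round(3),'jaw yaw',round(np.degrees(np.arctan2(M[1,1],M[0,1])),1),'q',np.round(s['joint_pos'],2))
    return s,M
E
python3 - <<'E'
from h import *
tool()
t=shot('top')
print('pink',at_z(t,(80+57/2.786,120+85/2.786),44), 'can top',at_z(t,(80+178/2.786,120+57/2.786),82))
print(at_z(t,(80+245/2.786,120+140/2.786),30),at_z(t,(80+295/2.786,120+100/2.786),30),at_z(t,(80+325/2.786,120+125/2.786),30),at_z(t,(80+278/2.786,120+173/2.786),30))
E
```

```text
t 1.1 pos [308.  656.3 231.3] F [ 0.5 -0.4  0.5] w 85.2
xax [ 0. -0. -1.] jaw yaw 64.9 q [-1.23  0.59  0.05  1.61 -0.03  0.94 -0.03]
pink [667.22362061 474.31639168  44.        ] can top [683.76186789 337.09298215  82.        ]
[604.82217074 276.47944643  30.        ] [647.33165353 222.74896943  30.        ] [618.90940331 190.73164423  30.        ] [567.91045078 241.29836729  30.        ]
```

Call:
drive_tool(
  motion=[85,43,-41.5,0,0,0,9.6,85,43,-41.5,0,0,0,9.6,85,43,-41.5,0,0,0,9.6,85,43,-41.5,0,0,0,0,85,43,-41.5,-40,0,0,0,85,43,-42.5,-41,0,0,0,85,0,0,0,0,0,0],
  newtons=30,
)

```text
clock: 2.02
ee_pos: [557.8, 409.4, 158.0]
eef_rot: [0.706, -0.022, 0.708, 0.016]
contact_force: [0.9, 0.2, -0.2]
width: 0.997
```

Run:
```python
from h import *
tool()
a=shot('top')['pixels'][120:260,80:220]; b=shot('side')['pixels'][50:180,180:330]
cv2.imwrite('pics/c2.png',np.hstack([cv2.resize(a,(390,390),interpolation=3),cv2.resize(b,(400,390),interpolation=3)]))
tool()
```

```text
t 2.02 pos [557.8 409.4 158. ] F [ 0.9  0.2 -0.2] w 85.2
xax [-0.002 -0.008 -1.   ] jaw yaw 93.1 q [-0.66  0.63 -0.06  1.73  0.06  0.79  0.87]
t 2.12 pos [554.6 417.2 160.9] F [0.5 0.9 0. ] w 84.8
xax [-0.001 -0.    -1.   ] jaw yaw 93.5 q [-0.66  0.63 -0.07  1.73  0.06  0.79  0.87]
```

View pics/c2.png

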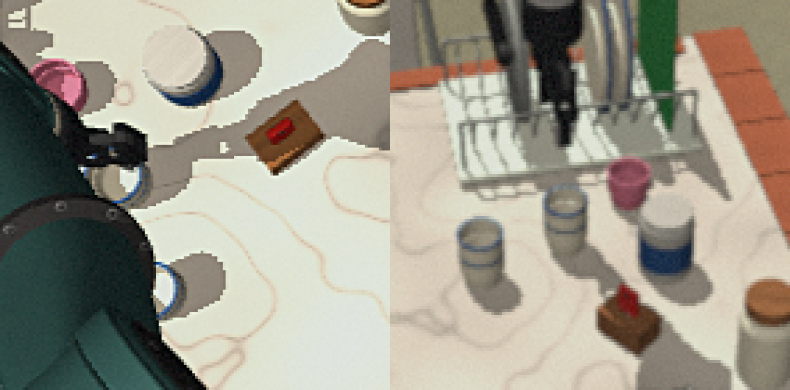

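Run:
```python
from h import *
t=shot('top');s=shot('side')
st,M=tool()
p=st['ee_pos']
for dy in(-50,0,50): print(proj(t,p+[0,dy,0]).round(1),proj(s,p+[0,dy,8]).round(1))
for n,q in(('t',t),('s',s)):
  for c in((564,407,68),(568,406,68)): print(n,c,proj(q,c).round(1))
hs=cv2.cvtColor(s['pixels'],cv2.COLOR_BGR2HSV)
m=((hs[...,0]>95)&(hs[...,0]<130)&(hs[...,1]>60)).astype(np.uint8)
o=s['pixels'].copy()
for X,Y in((566,406),(446,367)):
    for zz in(68,44):
      for a in np.arange(0,360,10):
        u=proj(s,(X+30*np.cos(np.radians(a)),Y+30*np.sin(np.radians(a)),zz)).round().astype(int);o[u[1],u[0]]=(0,0,255)
o2=t['pixels'].copy()
for X,Y in((566,406),(446,367)):
      for a in np.arange(0,360,10):
        u=proj(t,(X+30*np.cos(np.radians(a)),Y+30*np.sin(np.radians(a)),68)).round().astype(int);o2[u[1],u[0]]=(0,0,255)
cv2.imwrite('pics/c3.png',np.hstack([cv2.resize(o2[160:250,90:180],(400,400),interpolation=0),cv2.resize(o[90:160,200:270],(400,400),interpolation=0)]))
```

```text
t 2.23 pos [553.2 420.2 162.3] F [0.2 0.8 0.4] w 85.2
xax [ 0.     0.002 -1.   ] jaw yaw 93.8 q [-0.67  0.63 -0.07  1.73  0.06  0.79  0.87]
[124.3 179.9] [242.7  98.4]
[105.5 180.4] [240.   90.2]
[ 86.8 180.9] [237.3  82.2]
t (564, 407, 68) [120.3 182.6]
t (568, 406, 68) [120.7 181.2]
s (564, 407, 68) [244.5 116.5]
s (568, 406, 68) [245.6 116.5]
```

View pics/c3.png

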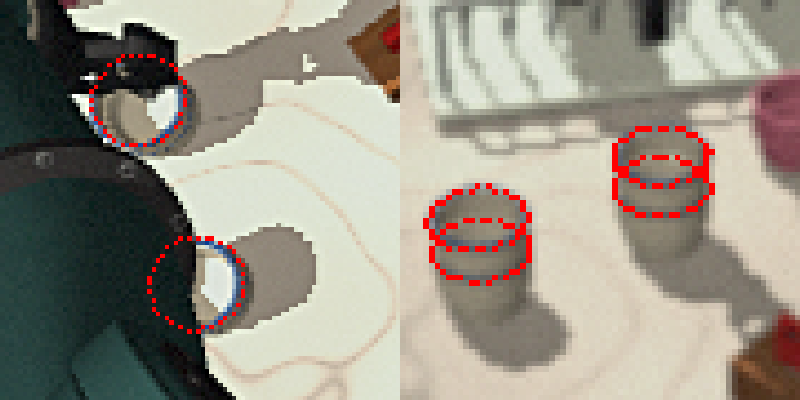

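Call:
drive_tool(
  motion=[85,11,-14,-20,0,0,0,85,0,0,-30,0,0,0,85,0,0,-20,0,0,0,85,0,0,0,0,0,0,85,0,0,0,0,0,0],
)

```text
clock: 2.85
ee_pos: [565.5, 404.6, 91.9]
eef_rot: [0.707, -0.022, 0.706, 0.023]
contact_force: [0.3, -1.0, -0.3]
width: 0.997
```

Run:
```python
from h import *
s=shot('side');t=shot('top')
tool()
cv2.imwrite('pics/c4.png',np.hstack([cv2.resize(t['pixels'][140:240,80:180],(400,400),interpolation=2),cv2.resize(s['pixels'][60:160,200:300],(400,400),interpolation=2)]))
```

```text
t 2.95 pos [565.9 404.7  92.7] F [-0.9  0.4 -0.8] w 85.1
xax [ 0.002  0.002 -1.   ] jaw yaw 93.7 q [-0.64  0.71 -0.07  1.76  0.07  0.67  0.89]
```

View pics/c4.png

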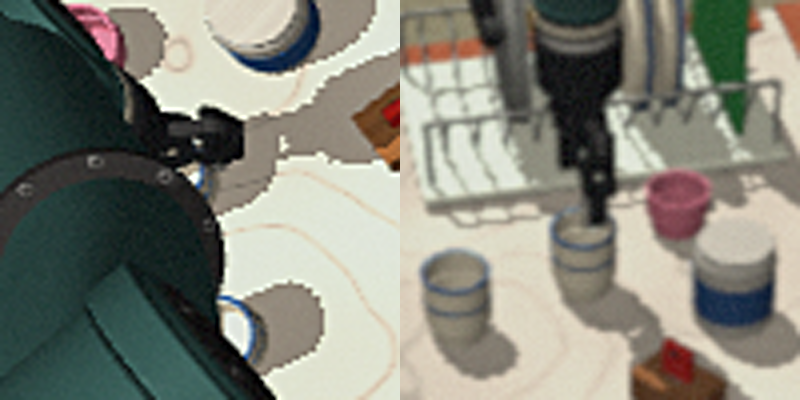

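Call:
drive_tool(
  motion=[85,-2,1,-24,0,0,0,85,0,0,-23,0,0,0,85,0,0,0,0,0,0,85,0,0,0,0,0,0],
)

```text
clock: 3.45
ee_pos: [563.6, 405.1, 44.7]
eef_rot: [0.707, -0.022, 0.707, 0.023]
contact_force: [-0.6, -0.2, -1.0]
width: 0.994
```

Run:
```python
from h import *
s=shot('side')
tool()
cv2.imwrite('pics/c5.png',cv2.resize(s['pixels'][60:160,200:300],(600,600),interpolation=2))
```

```text
t 3.5 pos [563.8 405.3  45.2] F [-0.5 -0.4 -0.2] w 84.6
xax [ 0.001  0.001 -1.   ] jaw yaw 93.7 q [-0.65  0.77 -0.06  1.78  0.08  0.59  0.88]
```

View pics/c5.png

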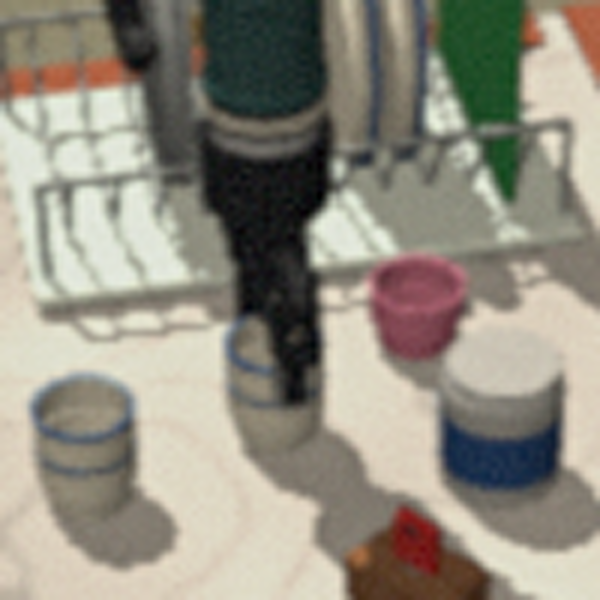

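Call:
drive_tool(
  motion=[64,0,0,0,0,0,0,56,0,0,0,0,0,0,54,0,0,0,0,0,0,54,0,0,0,0,0,0,54,0,0,0,0,0,0,54,0,0,0,0,0,0],
  newtons=25,
)

```text
clock: 4.25
ee_pos: [563.9, 405.9, 45.8]
eef_rot: [0.707, -0.022, 0.706, 0.023]
contact_force: [-0.7, 0.7, 5.9]
width: 0.709
```

Run:
```python
from h import *
s=shot('side')
tool()
cv2.imwrite('pics/c6.png',cv2.resize(s['pixels'][60:160,200:300],(600,600),interpolation=2))
```

```text
t 4.3 pos [563.9 406.   45.9] F [-0.6  0.2  5.8] w 60.7
xax [ 0.002  0.002 -1.   ] jaw yaw 93.7 q [-0.65  0.77 -0.06  1.78  0.08  0.59  0.88]
```

View pics/c6.png

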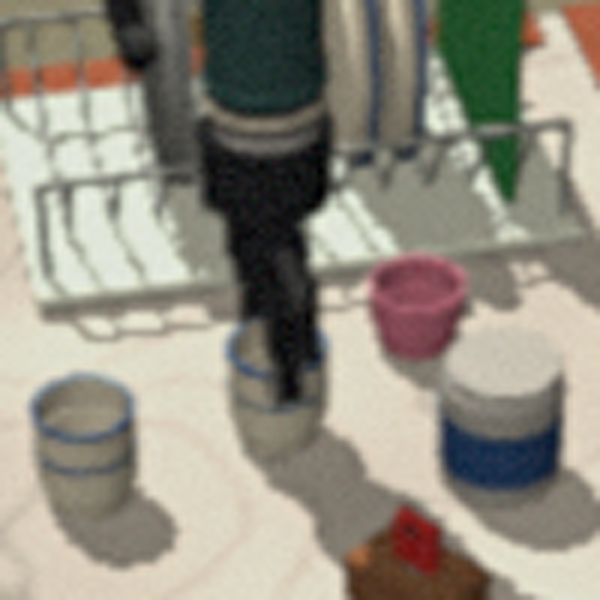

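Call:
drive_tool(
  motion=[54,0,0,4,0,0,0,54,0,0,5,0,0,0,54,0,0,6,0,0,0,54,0,0,8,0,0,0,54,0,0,10,0,0,0,54,0,0,14,0,0,0,54,0,0,0,0,0,0],
)

```text
clock: 5.18
ee_pos: [564.3, 405.7, 93.4]
eef_rot: [0.708, -0.022, 0.706, 0.023]
contact_force: [-0.1, 0.0, -0.2]
width: 0.713
```

Run:
```python
from h import *
s=shot('side')
tool()
cv2.imwrite('pics/c7.png',cv2.resize(s['pixels'][60:160,200:300],(600,600),interpolation=2))
```

```text
t 5.22 pos [563.7 405.3  92.5] F [-0.6  0.4 -1.8] w 60.5
xax [ 0.002  0.001 -1.   ] jaw yaw 93.7 q [-0.65  0.71 -0.07  1.77  0.07  0.66  0.89]
```

View pics/c7.png

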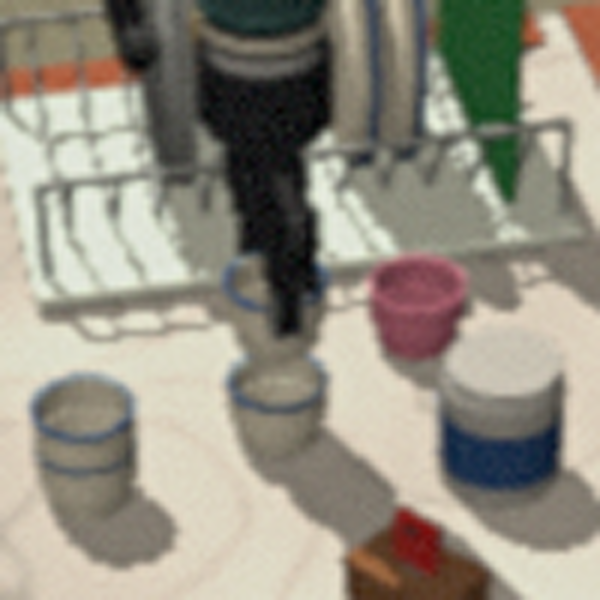

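Call:
drive_tool(
  motion=[54,0,-10,30,0,0,0,54,2,-30,40,0,0,0,54,3,-50,20,0,0,0,54,3,-50,0,0,0,0,54,3,-50,0,0,0,0,54,3,-50,0,0,0,0,54,3,-50,0,0,0,0,54,3,-50,0,0,0,0],
)

```text
clock: 6.22
ee_pos: [582.9, 63.2, 181.2]
eef_rot: [0.707, -0.023, 0.707, 0.023]
contact_force: [-0.1, -1.9, -0.7]
width: 0.713
```

Call:
drive_tool(
  motion=[54,3,-50,0,0,0,0,54,3,-50,0,0,0,0,54,3,-50,0,0,0,0,54,3,-50,-20,0,0,0,54,2,-40,-30,0,0,0,54,0,-20,-10,0,0,0,54,0,0,0,0,0,0,54,0,0,0,0,0,0],
)

```text
clock: 7.22
ee_pos: [598.2, -192.4, 122.3]
eef_rot: [0.707, -0.023, 0.706, 0.024]
contact_force: [0.6, 0.3, -0.7]
width: 0.711
```

Call:
drive_tool(
  motion=[54,-7,1,-15,0,0,0,54,0,0,-15,0,0,0,54,0,0,-4,0,0,0,54,0,0,-3,0,0,0,54,0,0,-2,0,0,0,54,0,0,0,0,0,0],
)

```text
clock: 7.98
ee_pos: [590.4, -194.2, 82.5]
eef_rot: [0.707, -0.023, 0.707, 0.023]
contact_force: [0.1, 0.2, -1.9]
width: 0.709
```

Run:
```python
from h import *
s=shot('side')
tool()
cv2.imwrite('pics/c8.png',cv2.resize(s['pixels'][150:320,200:350],(529,600),interpolation=2))
```

```text
t 8.03 pos [ 590.4 -194.2   82.7] F [-0.3  0.4 -1. ] w 60.5
xax [ 0.001 -0.    -1.   ] jaw yaw 93.7 q [ 0.29  0.66 -0.07  1.94  0.08  0.55  1.81]
```

View pics/c8.png

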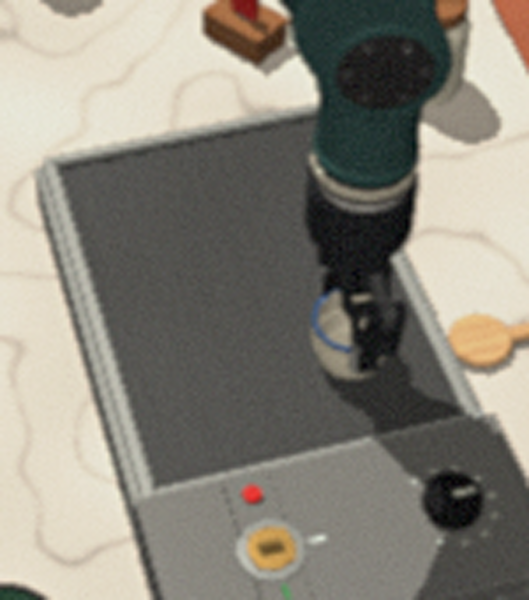

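Call:
drive_tool(
  motion=[54,0,0,-1,0,0,0,54,0,0,-1,0,0,0,54,0,0,0,0,0,0],
)

```text
clock: 8.4
ee_pos: [590.6, -194.2, 81.8]
eef_rot: [0.707, -0.023, 0.706, 0.022]
contact_force: [-1.5, 0.6, 6.0]
width: 0.709
```

Call:
drive_tool(
  motion=[66,0,0,0,0,0,0,76,0,0,0,0,0,0,84,0,0,0,0,0,0,84,0,0,0,0,0,0,84,0,0,20,0,0,0,84,0,0,40,0,0,0,84,0,0,40,0,0,0,84,0,30,0,0,0,0],
)

```text
clock: 9.4
ee_pos: [593.0, -168.0, 185.7]
eef_rot: [0.71, -0.022, 0.704, 0.019]
contact_force: [0.5, 0.7, -1.2]
width: 0.985
```

Call:
drive_tool(
  motion=[84,-3,50,0,0,0,0,84,-3,50,0,0,0,0,84,-3,50,0,0,0,0,84,-3,50,0,0,0,0,84,-3,50,0,0,0,0,84,-3,50,0,0,0,0,84,0,20,0,0,0,0,84,0,0,0,0,0,0],
)

```text
clock: 10.4
ee_pos: [572.4, 157.4, 181.3]
eef_rot: [0.707, -0.023, 0.706, 0.024]
contact_force: [-0.2, -0.7, -0.1]
width: 0.984
```

Run:
```python
from h import *
s=shot('side','s9');t=shot('top','t9')
tool()
for l in ['tin1_mid']:
  for p in(t,s): print(l,[(np.round(b['xy'],1).tolist(),round(b['confidence'],2)) for b in models.boxes_of(p,l)])
cv2.imwrite('pics/c9.png',np.hstack([cv2.resize(t['pixels'][120:260,80:400],(400,175),interpolation=2),cv2.resize(s['pixels'][80:300,180:350],(400,518),interpolation=2)[:175*3]]) if 0 else cv2.resize(s['pixels'][80:300,180:350],(463,600),interpolation=2))
cv2.imwrite('pics/c9t.png',cv2.resize(t['pixels'][100:280,80:420],(800,424),interpolation=2))
```

```text
t 10.5 pos [572.5 153.5 180.8] F [-0.   0.1  0. ] w 83.9
xax [ 0.    -0.002 -1.   ] jaw yaw 93.5 q [-0.28  0.49 -0.08  1.95  0.06  0.7   1.23]
tin1_mid [([98.6, 149.7], 0.87), ([126.4, 186.0], 0.67)]
tin1_mid [([246.5, 125.5], 0.82), ([274.0, 106.3], 0.52)]
```

View pics/c9.png

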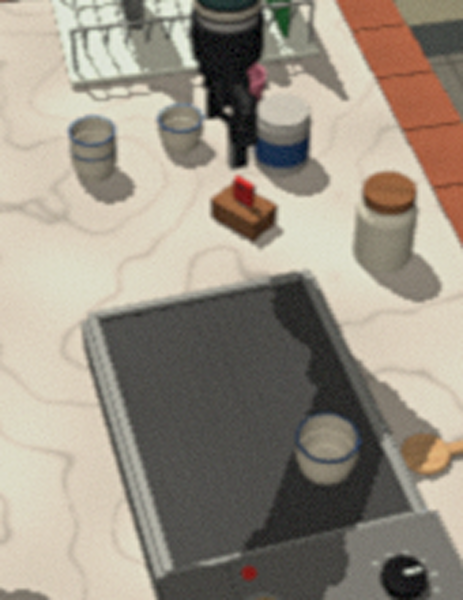

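View pics/c9t.png

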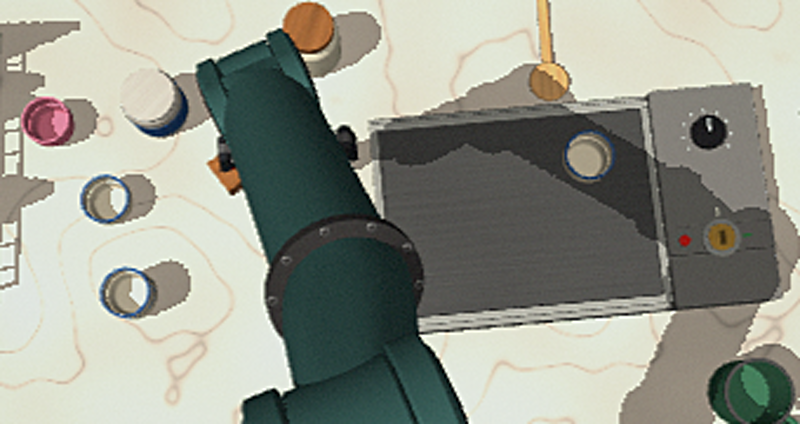

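```bash
cat >> h.py <<'E'
def fit_top(p,guess,z,r=30):
    # fit blue rim ellipse centre near the projected guess
    h=cv2.cvtColor(p['pixels'],cv2.COLOR_BGR2HSV)
    m=((h[...,0]>98)&(h[...,0]<130)&(h[...,1]>80))
    g=proj(p,(*guess,z)); ys,xs=np.nonzero(m); d=np.hypot(xs-g[0],ys-g[1]); k=d<14
    pts=np.stack([xs[k],ys[k]],1).astype(np.float32)
    W=np.array([at_z(p,u,z)[:2] for u in pts])
    from scipy.optimize import least_squares
    o=least_squares(lambda c:np.hypot(*(W-c).T)-r+1,guess,loss='soft_l1')
    return o.x.round(1),len(pts),round(np.abs(o.fun).mean(),1)
E
python3 - <<'E'
from h import *
t=shot('top');s=shot('side')
print('A',fit_top(t,(564,406),44),fit_top(s,(564,406),44)); print('B',fit_top(t,(446,366),68),fit_top(s,(446,366),68)); print('P',fit_top(t,(590,-194),104),fit_top(s,(590,-194),104))
print(at_z(t,(80+106/2.353,100+199/2.353),44),at_z(s,(180+181/2.724,80+121/2.727),44))
tool()
E
```

```text
Traceback (most recent call last):
  File "h.py", line 28, in fit_top
    o=least_squares(lambda c:np.hypot(*(W-c).T)-r+1,guess,loss='soft_l1')
  File "h.py", line 28, in <lambda>
    o=least_squares(lambda c:np.hypot(*(W-c).T)-r+1,guess,loss='soft_l1')
                                        ~^~
ValueError: operands could not be broadcast together with shapes (0,) (2,)
```

```bash
sed -i "s/h\[...,1\]>80/h[...,1]>65/; s/    W=np/    if len(pts)<8: return None\n    W=np/" h.py
python3 - <<'E'
from h import *
t=shot('top');s=shot('side')
print('A',fit_top(t,(564,406),44),fit_top(s,(564,406),44)); print('B',fit_top(t,(446,366),68),fit_top(s,(446,366),68)); print('P',fit_top(t,(590,-194),104),fit_top(s,(590,-194),104))
print(at_z(t,(80+106/2.353,100+199/2.353),44),at_z(s,(180+181/2.724,80+121/2.727),44))
tool()
E
```

```text
A (array([564.7, 402.6]), 71, np.float64(0.9)) None
B (array([444.2, 369.6]), 82, np.float64(1.0)) None
P (array([ 591. , -195.3]), 76, np.float64(0.9)) (array([ 595.2, -194.9]), 13, np.float64(0.7))
[562.33430629 399.75606081  44.        ] [567.6936442  391.89780079  44.        ]
t 10.8 pos [572.4 154.4 180.4] F [-0.1 -0.5  0.4] w 84.2
xax [-0.    -0.001 -1.   ] jaw yaw 93.5 q [-0.28  0.49 -0.09  1.95  0.06  0.7   1.23]
```

Call:
drive_tool(
  motion=[84,-1,45,0,0,0,0,84,-2,50,0,0,0,0,84,-2,50,0,0,0,0,84,-2,50,-20,0,0,0,84,-1,40,-30,0,0,0,84,0,15,-30,0,0,0,84,0,0,0,0,0,0,84,0,0,0,0,0,0],
)

```text
clock: 11.8
ee_pos: [565.2, 404.3, 101.1]
eef_rot: [0.707, -0.022, 0.706, 0.022]
contact_force: [1.0, -0.6, 0.6]
width: 0.985
```

Call:
drive_tool(
  motion=[84,-1,-1,-20,0,0,0,84,0,0,-20,0,0,0,84,0,0,0,0,0,0],
)

```text
clock: 12.18
ee_pos: [561.7, 403.1, 58.0]
eef_rot: [0.705, -0.023, 0.708, 0.021]
contact_force: [0.2, -0.1, -0.6]
width: 0.982
```

Run:
```python
from h import *
s=shot('side')
tool()
cv2.imwrite('pics/c10.png',cv2.resize(s['pixels'][60:160,200:300],(600,600),interpolation=2))
```

```text
t 12.22 pos [562.4 403.9  59. ] F [0.3 0.1 1.1] w 84.0
xax [-0.002 -0.002 -1.   ] jaw yaw 93.6 q [-0.64  0.75 -0.07  1.78  0.08  0.61  0.87]
```

View pics/c10.png

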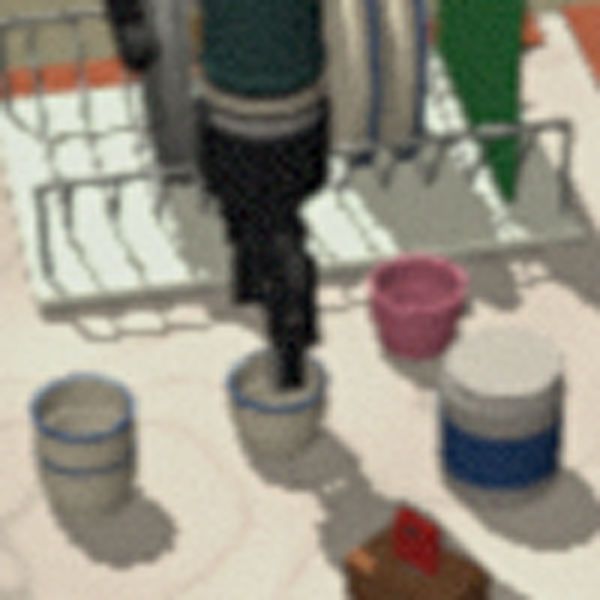

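Call:
drive_tool(
  motion=[84,1,0,-18,0,0,0,84,0,0,-17,0,0,0,84,0,0,0,0,0,0,64,0,0,0,0,0,0,54,0,0,0,0,0,0,54,0,0,0,0,0,0,54,0,0,0,0,0,0,54,0,0,0,0,0,0],
)

```text
clock: 13.22
ee_pos: [564.6, 405.2, 26.1]
eef_rot: [0.707, -0.022, 0.706, 0.023]
contact_force: [-0.3, -0.2, 3.8]
width: 0.706
```

Call:
drive_tool(
  motion=[54,0,0,4,0,0,0,54,0,0,10,0,0,0,54,0,0,25,0,0,0,54,0,0,40,0,0,0,54,0,0,40,0,0,0,54,1,-30,30,0,0,0,54,1,-50,0,0,0,0,54,1,-50,0,0,0,0],
)

```text
clock: 14.22
ee_pos: [567.2, 273.8, 175.6]
eef_rot: [0.707, -0.023, 0.706, 0.023]
contact_force: [0.2, -0.3, -2.1]
width: 0.705
```

Call:
drive_tool(
  motion=[54,-8,-48,0,0,0,0,54,-8,-48,0,0,0,0,54,-8,-48,0,0,0,0,54,-8,-48,0,0,0,0,54,-8,-48,0,0,0,0,54,-8,-48,0,0,0,0,54,-8,-48,0,0,0,0,54,-8,-48,0,0,0,0],
)

```text
clock: 15.22
ee_pos: [502.8, -110.6, 175.0]
eef_rot: [0.707, -0.023, 0.706, 0.023]
contact_force: [-0.4, -0.6, -0.1]
width: 0.71
```

Call:
drive_tool(
  motion=[54,-8,-48,0,0,0,0,54,-8,-30,-30,0,0,0,54,0,-5,-20,0,0,0,54,0,0,0,0,0,0,54,0,0,0,0,0,0],
)

```text
clock: 15.85
ee_pos: [487.9, -191.5, 125.2]
eef_rot: [0.707, -0.023, 0.706, 0.023]
contact_force: [0.6, 0.2, -0.3]
width: 0.71
```

Call:
drive_tool(
  motion=[54,-5,-5,-15,0,0,0,54,0,0,-15,0,0,0,54,0,0,-5,0,0,0,54,0,0,-2,0,0,0,54,0,0,0,0,0,0,54,0,0,0,0,0,0],
)

```text
clock: 16.6
ee_pos: [482.5, -197.1, 87.7]
eef_rot: [0.707, -0.023, 0.706, 0.023]
contact_force: [0.6, -0.4, 0.3]
width: 0.708
```

Call:
drive_tool(
  motion=[54,0,0,-1.5,0,0,0,54,0,0,-1,0,0,0,54,0,0,0,0,0,0],
)

```text
clock: 16.98
ee_pos: [482.5, -197.2, 85.9]
eef_rot: [0.707, -0.023, 0.706, 0.022]
contact_force: [-1.2, 0.9, 7.2]
width: 0.711
```

Call:
drive_tool(
  motion=[66,0,0,0,0,0,0,76,0,0,0,0,0,0,84,0,0,0,0,0,0,84,0,0,0,0,0,0,84,0,0,20,0,0,0,84,0,0,40,0,0,0,84,0,0,40,0,0,0,84,3,30,0,0,0,0],
)

```text
clock: 17.98
ee_pos: [487.3, -170.0, 188.1]
eef_rot: [0.709, -0.022, 0.704, 0.019]
contact_force: [0.5, 0.1, -0.1]
width: 0.984
```

Call:
drive_tool(
  motion=[84,6,50,0,0,0,0,84,6,50,0,0,0,0,84,6,50,0,0,0,0,84,6,50,0,0,0,0,84,6,50,0,0,0,0,84,0,50,0,0,0,0,84,0,20,0,0,0,0,84,0,0,0,0,0,0],
)

```text
clock: 18.98
ee_pos: [514.9, 154.0, 184.8]
eef_rot: [0.707, -0.024, 0.707, 0.024]
contact_force: [0.1, -1.2, 0.9]
width: 0.98
```

Run:
```python
from h import *
s=shot('side','s11');t=shot('top','t11')
tool()
print('B',fit_top(t,(446,366),68),fit_top(s,(446,366),68)); print('P',fit_top(t,(590,-194),104),fit_top(t,(482,-197),104))
cv2.imwrite('pics/c11.png',cv2.resize(s['pixels'][80:300,180:350],(463,600),interpolation=2))
cv2.imwrite('pics/c11t.png',cv2.resize(t['pixels'][100:280,80:420],(800,424),interpolation=2))
```

```text
t 19.07 pos [515.  150.6 184.7] F [-0.1  0.7 -0.4] w 84.1
xax [-0.001 -0.002 -1.   ] jaw yaw 93.5 q [-0.28  0.42 -0.12  2.07  0.08  0.66  1.18]
B (array([444.2, 369.6]), 82, np.float64(1.0)) None
P (array([ 591.1, -195.5]), 86, np.float64(1.0)) (array([ 482.4, -198.5]), 82, np.float64(0.9))
```

View pics/c11.png

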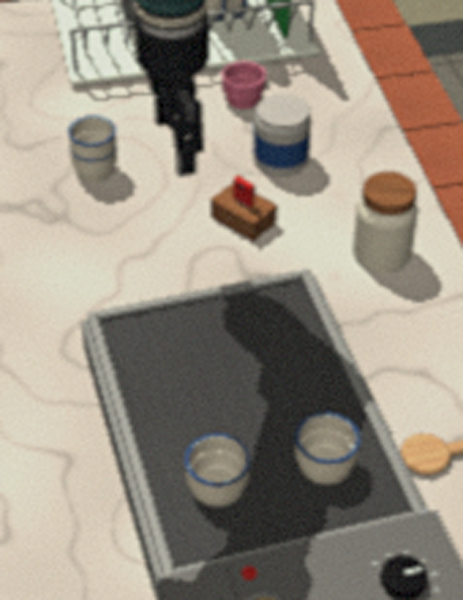

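View pics/c11t.png

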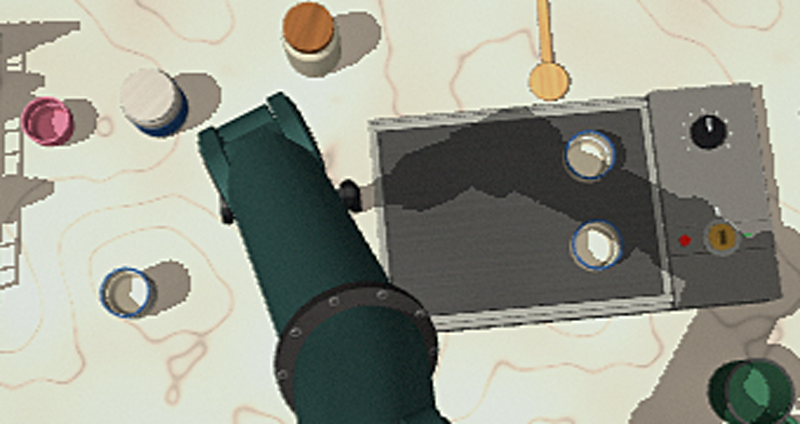

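Call:
drive_tool(
  motion=[84,-14,42,0,0,0,0,84,-14,44,0,0,0,0,84,-14,44,-20,0,0,0,84,-14,44,-30,0,0,0,84,-14,38,-30,0,0,0,84,0,4,0,0,0,0,84,0,0,0,0,0,0,84,0,0,0,0,0,0],
)

```text
clock: 20.08
ee_pos: [447.1, 366.4, 105.8]
eef_rot: [0.707, -0.021, 0.706, 0.021]
contact_force: [-0.4, 0.4, 0.4]
width: 0.985
```

Run:
```python
from h import *
s=shot('side')
tool()
cv2.imwrite('pics/c12.png',cv2.resize(s['pixels'][60:160,180:280],(600,600),interpolation=2))
```

```text
t 20.12 pos [446.9 366.7 105.8] F [-0.8  0.2 -0.2] w 84.1
xax [ 0.002 -0.    -1.   ] jaw yaw 93.4 q [-0.7   0.58 -0.1   2.03  0.11  0.53  0.76]
```

View pics/c12.png

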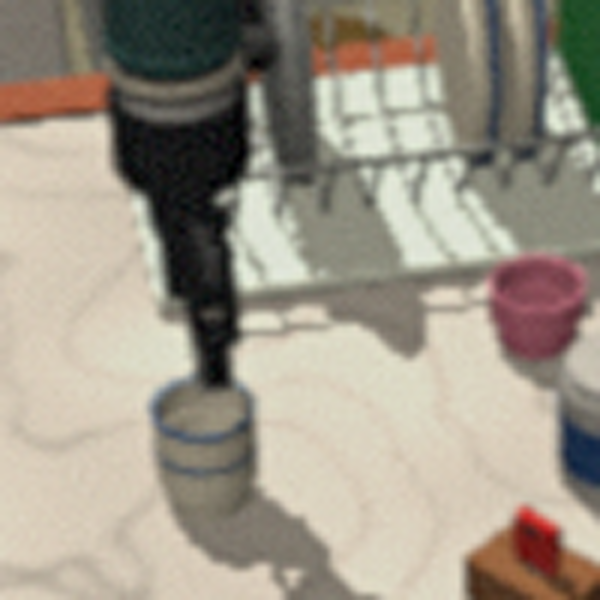

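Call:
drive_tool(
  motion=[84,-2,1.5,-20,0,0,0,84,0,0,-20,0,0,0,84,0,0,-20,0,0,0,84,0,0,0,0,0,0,84,0,0,0,0,0,0],
)

```text
clock: 20.75
ee_pos: [444.1, 370.0, 45.9]
eef_rot: [0.707, -0.022, 0.706, 0.022]
contact_force: [-0.3, 0.1, -1.2]
width: 0.987
```

Run:
```python
from h import *
s=shot('side')
tool()
cv2.imwrite('pics/c13.png',cv2.resize(s['pixels'][60:160,180:280],(600,600),interpolation=2))
```

```text
t 20.8 pos [444.1 370.4  46.1] F [ 0.3  0.  -0.7] w 84.1
xax [ 0.002  0.001 -1.   ] jaw yaw 93.6 q [-0.72  0.68 -0.08  2.05  0.13  0.42  0.74]
```

View pics/c13.png

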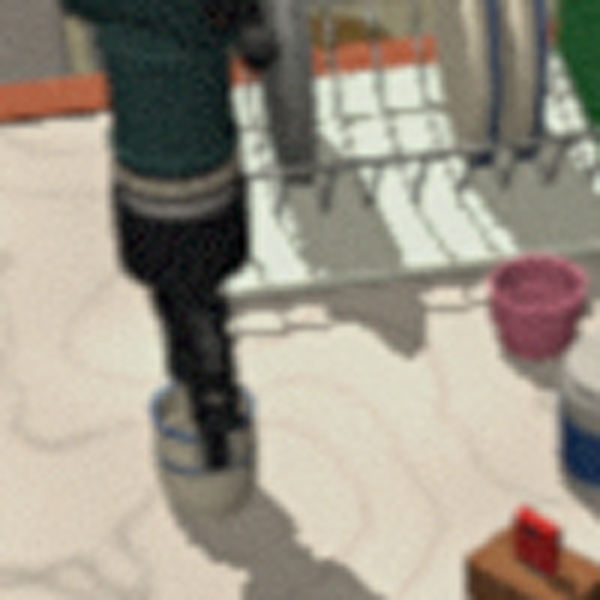

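Call:
drive_tool(
  motion=[84,0,-1.5,0,0,0,0,64,0,0,0,0,0,0,56,0,0,0,0,0,0,54,0,0,0,0,0,0,54,0,0,0,0,0,0,54,0,0,0,0,0,0],
)

```text
clock: 21.55
ee_pos: [443.6, 369.3, 45.9]
eef_rot: [0.707, -0.022, 0.706, 0.023]
contact_force: [0.3, 0.4, 5.2]
width: 0.717
```

Call:
drive_tool(
  motion=[54,0,0,4,0,0,0,54,0,0,5,0,0,0,54,0,0,6,0,0,0,54,0,0,8,0,0,0,54,0,0,10,0,0,0,54,0,0,14,0,0,0,54,0,0,0,0,0,0],
)

```text
clock: 22.42
ee_pos: [444.0, 369.6, 93.5]
eef_rot: [0.708, -0.022, 0.706, 0.023]
contact_force: [0.3, 0.6, -0.7]
width: 0.715
```

Run:
```python
from h import *
s=shot('side')
tool()
cv2.imwrite('pics/c14.png',cv2.resize(s['pixels'][60:160,180:280],(600,600),interpolation=2))
```

```text
t 22.48 pos [443.6 369.3  92.8] F [ 0.2  0.6 -0.8] w 61.1
xax [ 0.001  0.001 -1.   ] jaw yaw 93.7 q [-0.7   0.6  -0.1   2.04  0.11  0.51  0.75]
```

View pics/c14.png

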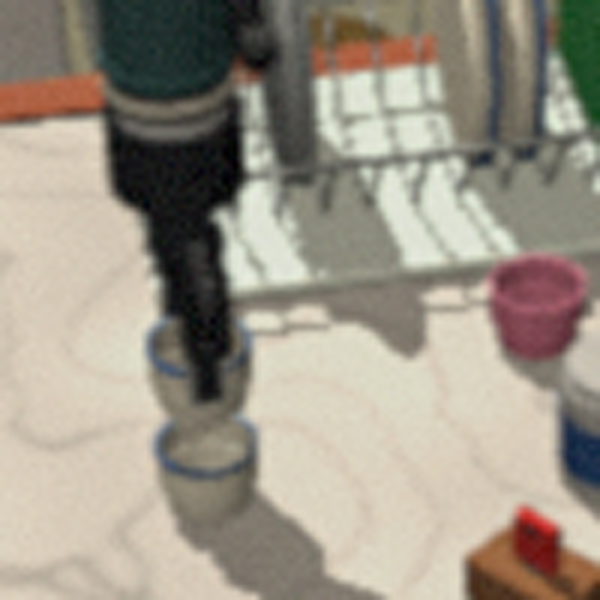

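Call:
drive_tool(
  motion=[54,0,0,30,0,0,0,54,15,-40,40,0,0,0,54,15,-43,10,0,0,0,54,15,-43,0,0,0,0,54,15,-43,0,0,0,0,54,15,-43,0,0,0,0,54,15,-43,0,0,0,0,54,15,-43,0,0,0,0],
)

```text
clock: 23.48
ee_pos: [548.2, 69.4, 171.6]
eef_rot: [0.707, -0.023, 0.707, 0.023]
contact_force: [0.9, 0.7, -1.2]
width: 0.711
```

Call:
drive_tool(
  motion=[54,15,-43,0,0,0,0,54,15,-43,-20,0,0,0,54,5,-7,-25,0,0,0,54,0,0,0,0,0,0,54,0,0,0,0,0,0],
)

```text
clock: 24.1
ee_pos: [583.0, -20.9, 127.2]
eef_rot: [0.707, -0.023, 0.707, 0.023]
contact_force: [-0.3, 1.1, -0.2]
width: 0.712
```

Call:
drive_tool(
  motion=[54,-2,-1,-20,0,0,0,54,0,0,-15,0,0,0,54,0,0,-5,0,0,0,54,0,0,-2,0,0,0,54,0,0,-1,0,0,0,54,0,0,0,0,0,0],
)

```text
clock: 24.85
ee_pos: [581.5, -23.1, 84.3]
eef_rot: [0.707, -0.023, 0.706, 0.023]
contact_force: [0.3, 0.0, -1.0]
width: 0.715
```

Call:
drive_tool(
  motion=[54,0,0,-1,0,0,0,54,0,0,-1,0,0,0,54,0,0,-0.5,0,0,0,54,0,0,0,0,0,0],
)

```text
clock: 25.35
ee_pos: [581.4, -23.1, 81.9]
eef_rot: [0.707, -0.023, 0.707, 0.023]
contact_force: [-0.3, 0.8, 4.6]
width: 0.716
```

Contact. Release and go back for the last tin.

Call:
drive_tool(
  motion=[66,0,0,0,0,0,0,76,0,0,0,0,0,0,84,0,0,0,0,0,0,84,0,0,0,0,0,0,84,0,0,20,0,0,0,84,0,0,40,0,0,0,84,0,0,40,0,0,0,84,-10,30,0,0,0,0],
)

```text
clock: 26.35
ee_pos: [574.6, 4.3, 184.9]
eef_rot: [0.71, -0.021, 0.704, 0.02]
contact_force: [0.1, -0.6, -0.5]
width: 0.984
```

Call:
drive_tool(
  motion=[84,-15,45,0,0,0,0,84,-15,45,0,0,0,0,84,-15,45,0,0,0,0,84,-15,45,0,0,0,0,84,0,0,0,0,0,0,84,0,0,0,0,0,0],
)

```text
clock: 27.1
ee_pos: [511.2, 186.4, 181.4]
eef_rot: [0.707, -0.023, 0.707, 0.022]
contact_force: [-0.3, -0.6, 0.4]
width: 0.988
```

Run:
```python
from h import *
s=shot('side','s15');t=shot('top','t15')
tool()
print('B',fit_top(t,(444,368),44)); print('P',fit_top(t,(590,-194),104),fit_top(t,(482,-197),104),fit_top(t,(581,-23),104))
cv2.imwrite('pics/c15.png',cv2.resize(s['pixels'][80:300,180:350],(463,600),interpolation=2))
```

```text
t 27.2 pos [511.6 185.2 181.4] F [-0.8  0.4  0.8] w 83.9
xax [ 0.    -0.001 -1.   ] jaw yaw 93.5 q [-0.33  0.44 -0.13  2.06  0.09  0.66  1.11]
B (array([444.8, 367.4]), 79, np.float64(1.0))
P (array([ 591. , -195.6]), 86, np.float64(1.0)) (array([ 482.4, -198.5]), 82, np.float64(0.9)) (array([582. , -24.5]), 82, np.float64(0.9))
```

View pics/c15.png

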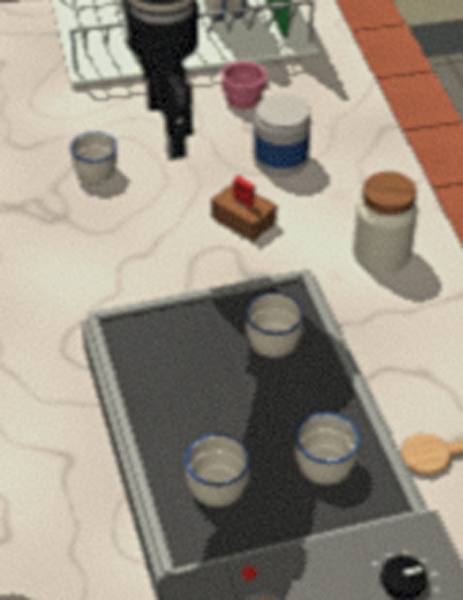

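Call:
drive_tool(
  motion=[84,-15,40,0,0,0,0,84,-15,42,0,0,0,0,84,-15,42,-25,0,0,0,84,-15,42,-25,0,0,0,84,-7,15,-25,0,0,0,84,0,0,0,0,0,0,84,0,0,0,0,0,0],
)

```text
clock: 28.08
ee_pos: [445.7, 366.0, 107.0]
eef_rot: [0.707, -0.022, 0.706, 0.021]
contact_force: [0.0, -0.1, 0.1]
width: 0.981
```

Run:
```python
from h import *
s=shot('side')
tool()
cv2.imwrite('pics/c16.png',cv2.resize(s['pixels'][60:160,180:280],(400,400),interpolation=2))
```

```text
t 28.12 pos [446.  366.  107.3] F [0.5 0.4 0.1] w 83.8
xax [ 0.002 -0.    -1.   ] jaw yaw 93.5 q [-0.68  0.58 -0.11  2.03  0.12  0.54  0.75]
```

View pics/c16.png

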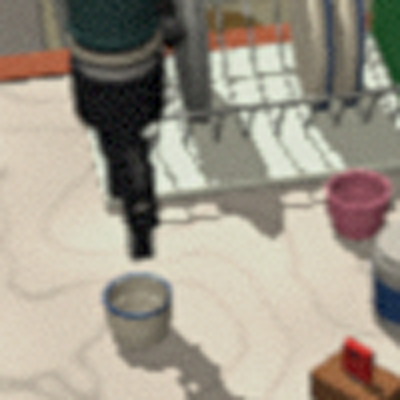

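Call:
drive_tool(
  motion=[84,-1,1,-28,0,0,0,84,0,0,-28,0,0,0,84,0,0,-27,0,0,0,84,0,0,0,0,0,0,84,0,0,0,0,0,0],
)

```text
clock: 28.75
ee_pos: [444.5, 368.7, 24.8]
eef_rot: [0.707, -0.022, 0.706, 0.022]
contact_force: [0.1, -1.0, 0.2]
width: 0.98
```

Call:
drive_tool(
  motion=[64,0,0,0,0,0,0,54,0,0,0,0,0,0,54,0,0,0,0,0,0,54,0,0,0,0,0,0,54,0,0,0,0,0,0],
)

```text
clock: 29.38
ee_pos: [444.1, 369.4, 25.3]
eef_rot: [0.708, -0.022, 0.706, 0.023]
contact_force: [-1.5, -1.4, 6.1]
width: 0.712
```

Call:
drive_tool(
  motion=[54,0,0,4,0,0,0,54,0,0,10,0,0,0,54,0,0,25,0,0,0,54,0,0,40,0,0,0,54,0,0,40,0,0,0,54,2,-30,30,0,0,0,54,2,-44,0,0,0,0,54,2,-44,0,0,0,0],
)

```text
clock: 30.38
ee_pos: [449.3, 250.0, 173.7]
eef_rot: [0.707, -0.023, 0.706, 0.023]
contact_force: [0.4, -0.6, -1.2]
width: 0.71
```

Call:
drive_tool(
  motion=[54,4,-46,0,0,0,0,54,4,-46,0,0,0,0,54,4,-46,0,0,0,0,54,4,-46,0,0,0,0,54,3,-45,-10,0,0,0,54,0,-35,-30,0,0,0,54,0,-3,-10,0,0,0,54,0,0,0,0,0,0],
)

```text
clock: 31.38
ee_pos: [467.8, -15.7, 122.2]
eef_rot: [0.706, -0.022, 0.707, 0.023]
contact_force: [0.1, 0.0, -0.4]
width: 0.715
```

Call:
drive_tool(
  motion=[54,2,-8,-15,0,0,0,54,0,0,-15,0,0,0,54,0,0,-3,0,0,0,54,0,0,0,0,0,0,54,0,0,0,0,0,0],
)

```text
clock: 32.0
ee_pos: [470.4, -23.9, 89.6]
eef_rot: [0.707, -0.023, 0.707, 0.023]
contact_force: [0.0, 0.3, -1.5]
width: 0.713
```

Call:
drive_tool(
  motion=[54,0,0,-2,0,0,0,54,0,0,-1.5,0,0,0,54,0,0,-1,0,0,0,54,0,0,0,0,0,0],
)

```text
clock: 32.5
ee_pos: [470.2, -24.2, 85.3]
eef_rot: [0.707, -0.023, 0.707, 0.023]
contact_force: [-0.3, -0.2, 4.2]
width: 0.712
```

Call:
drive_tool(
  motion=[66,0,0,0,0,0,0,76,0,0,0,0,0,0,84,0,0,0,0,0,0,84,0,0,0,0,0,0,84,0,0,20,0,0,0,84,0,0,40,0,0,0,84,0,0,40,0,0,0,84,0,30,0,0,0,0],
)

```text
clock: 33.5
ee_pos: [472.4, 4.1, 187.8]
eef_rot: [0.709, -0.021, 0.704, 0.02]
contact_force: [0.8, 1.0, -0.1]
width: 0.983
```

Call:
drive_tool(
  motion=[84,0,50,0,0,0,-10,84,0,50,0,0,0,-10,84,0,50,0,0,0,-10,84,0,50,0,0,0,-10,84,0,50,0,0,0,-10,60,0,30,0,0,0,0,60,0,0,0,0,0,0,60,0,0,0,0,0,0],
)

```text
clock: 34.5
ee_pos: [469.9, 284.5, 184.7]
eef_rot: [0.65, 0.278, 0.65, -0.279]
contact_force: [0.1, -1.5, 0.2]
width: 0.703
```

Run:
```python
from h import *
s=shot('side','s17');t=shot('top','t17')
tool()
print('P',[fit_top(t,c,104) for c in((590,-194),(482,-197),(581,-23),(470,-24))])
cv2.imwrite('pics/c17.png',cv2.resize(s['pixels'][80:320,180:360],(450,600),interpolation=2))
cv2.imwrite('pics/c17k.png',np.hstack([cv2.resize(t['pixels'][150:190,160:200],(400,400),interpolation=2),cv2.resize(s['pixels'][135:175,250:290],(400,400),interpolation=2)]))
cv2.imwrite('pics/c17s.png',np.hstack([cv2.resize(t['pixels'][180:220,366:406],(400,400),interpolation=2),cv2.resize(s['pixels'][285:325,256:296],(400,400),interpolation=2)]))
```

```text
t 34.6 pos [470.2 283.8 184.8] F [ 0.3 -0.3 -0.1] w 60.1
xax [-0.001 -0.001 -1.   ] jaw yaw 43.5 q [-0.67  0.44  0.06  2.05 -0.04  0.66  0.18]
P [(array([ 591. , -195.7]), 88, np.float64(1.0)), (array([ 482.4, -198.4]), 89, np.float64(1.0)), (array([582. , -24.6]), 93, np.float64(1.0)), (array([468.6, -19.5]), 89, np.float64(1.0))]
```

View pics/c17.png

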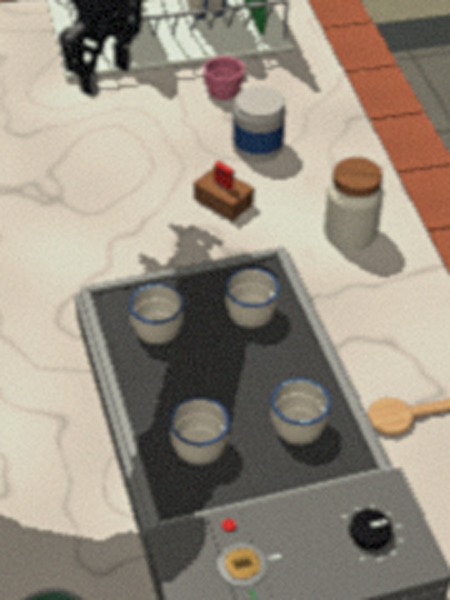

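View pics/c17k.png

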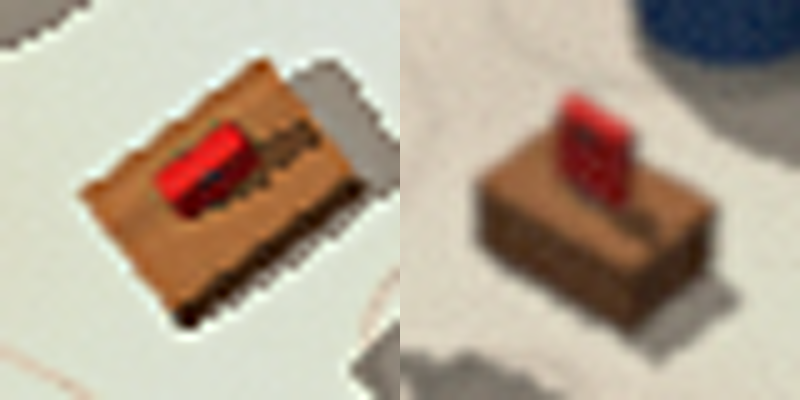

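View pics/c17s.png

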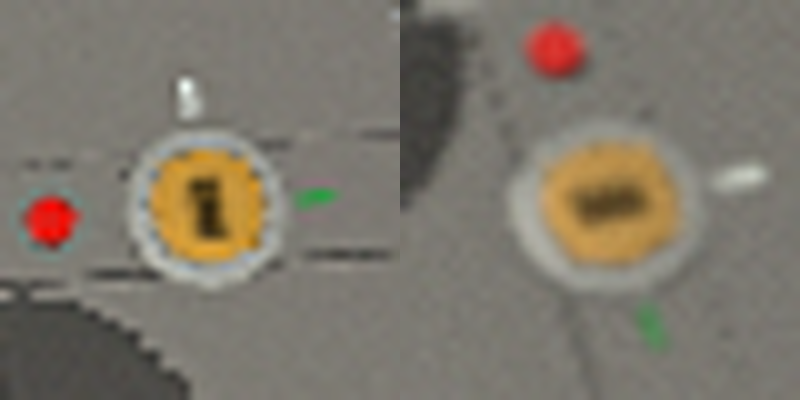

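```bash
cat > fit.py <<'E'
from h import *
from scipy.optimize import minimize
def box_mask(p,c,yaw,dx,dy,z0,z1,roi,S=6):
    x0,y0,x1,y1=roi; co,si=np.cos(yaw),np.sin(yaw)
    P=[proj(p,(c[0]+a*dx/2*co-b*dy/2*si,c[1]+a*dx/2*si+b*dy/2*co,z)) for a in(-1,1) for b in(-1,1) for z in(z0,z1)]
    P=((np.array(P)-[x0,y0]+.5)*S-.5)
    m=np.zeros(((y1-y0)*S,(x1-x0)*S),np.float32)
    cv2.fillConvexPoly(m,np.round(cv2.convexHull(P.astype(np.float32))*16).astype(np.int32),1,shift=4)
    return cv2.resize(m,(x1-x0,y1-y0),interpolation=cv2.INTER_AREA)
def red(p,roi):
    x0,y0,x1,y1=roi;a=p['pixels'][y0:y1,x0:x1].astype(float)
    return np.clip((a[...,2]-2.2*np.maximum(a[...,1],a[...,0]) )/60,0,1)
def fit_box(views,x0,dims,z0,z1):
    def cost(x,vs=views):
        return sum(((box_mask(p,x[:2],np.radians(x[2]),*dims,z0,z1,roi)-m)**2).sum() for p,roi,m in vs)
    best=min((minimize(cost,[x0[0]+i,x0[1]+j,x0[2]+k],method='Nelder-Mead',options=dict(initial_simplex=[[x0[0]+i+a,x0[1]+j+b,x0[2]+k+c] for a,b,c in((0,0,0),(4,0,0),(0,4,0),(0,0,8))],xatol=.05,fatol=.005)) for i,j,k in((0,0,0),(3,-3,6),(-3,3,-6))),key=lambda o:o.fun)
    return best.x.round(1),round(best.fun,2)
E
python3 - <<'E'
from fit import *
s=shot('side');t=shot('top')
rt=(165,150,200,185);rs=(252,135,287,170)
mt,ms=red(t,rt),red(s,rs);print(mt.sum(),ms.sum())
T=(t,rt,mt);S=(s,rs,ms)
for n,v in(('both',[T,S]),('top',[T]),('side',[S])): print(n,fit_box(v,(607,234,-48),(30,10),30,64))
# block: brown incl red
def brown(p,roi):
    x0,y0,x1,y1=roi;a=p['pixels'][y0:y1,x0:x1].astype(float)
    return np.clip((a[...,2]-1.35*a[...,0])/20,0,1)
T2=(t,rt,brown(t,rt));
rb=(160,148,205,188); tb=(t,rb,brown(t,rb)); print(tb[2].sum(),fit_box([tb],(607,234,-48),(70,46),0,30))
# fresh tin check
print(fit_top(t,(470,-22),104))
# switch: gold mask ellipse
for p,c in((t,(386,200)),(s,(276,305))):
    a=p['pixels'].astype(int);m=((a[...,2]-a[...,0])>60)&(a[...,1]>90)
    ys,xs=np.nonzero(m);k=np.hypot(xs-c[0],ys-c[1])<10
    pts=np.stack([xs[k],ys[k]],1).astype(np.float32); h=cv2.convexHull(pts); e=cv2.minEnclosingCircle(pts)
    r=cv2.boundingRect(h); M=cv2.moments(h); q=(M['m10']/M['m00'],M['m01']/M['m00'])
    print(len(pts),e,q,at_z(p,q,80).round(1))
E
```

```text
52.08 40.093333333333334
both (array([612.2, 237.6, -74.1]), np.float64(41.53))
top (array([611.1, 236.7, -50.9]), np.float64(7.69))
side (array([614. , 239.3, -85.6]), np.float64(17.94))
398.86749999999995 (array([611.1, 236.5, -52.7]), np.float64(8.23))
(array([467.3, -38.7]), 42, np.float64(8.0))
90 ((386.4451904296875, 200.0616455078125), 6.0214524269104) (386.3152173913044, 200.08333333333331) [ 490.2 -353.8   80. ]
116 ((276.5, 305.0), 6.800835609436035) (276.50877192982455, 304.77923976608184) [ 493.  -355.3   80. ]
```

Run:
```python
from h import *
s=shot('side');t=shot('top')
tool()
print('P',[fit_top(t,c,104) for c in((590,-194),(482,-197),(581,-23),(470,-24))])
cv2.imwrite('pics/c18.png',cv2.resize(s['pixels'][80:320,180:360],(450,600),interpolation=2))
cv2.imwrite('pics/c18t.png',cv2.resize(t['pixels'][100:280,80:420],(800,424),interpolation=2))
```

```text
t 34.8 pos [470.4 284.7 185. ] F [-0.4 -0.4  0.2] w 60.4
xax [-0. -0. -1.] jaw yaw 43.6 q [-0.67  0.44  0.06  2.05 -0.04  0.66  0.18]
P [(array([ 591. , -195.7]), 87, np.float64(1.0)), (array([ 482.4, -198.5]), 88, np.float64(1.1)), (array([582. , -24.7]), 90, np.float64(1.0)), (array([473.8, -34.9]), 41, np.float64(7.4))]
```

View pics/c18.png

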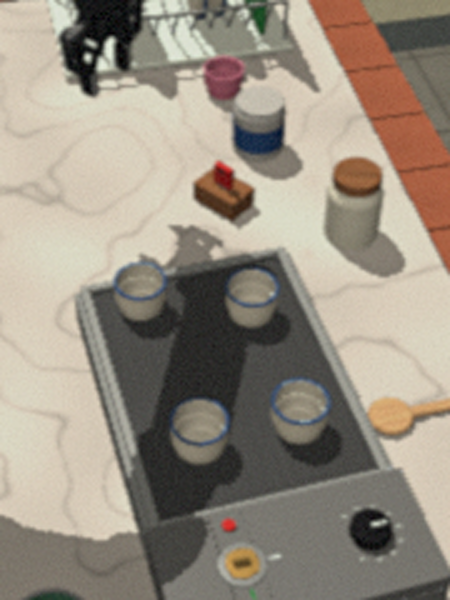

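View pics/c18t.png

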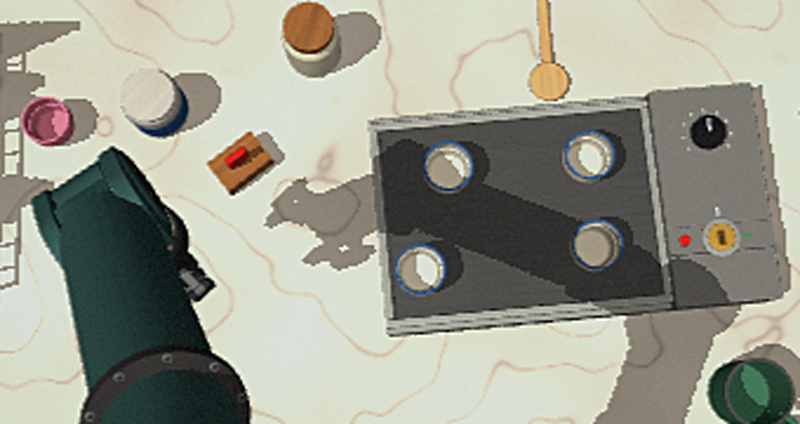

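Call:
drive_tool(
  motion=[60,0,0,0,0,0,0,60,0,0,0,0,0,0,60,0,0,0,0,0,0,60,0,0,0,0,0,0],
)

```text
clock: 35.3
ee_pos: [470.2, 286.0, 185.0]
eef_rot: [0.65, 0.278, 0.65, -0.278]
contact_force: [0.3, -0.1, 0.2]
width: 0.701
```

Run:
```python
from h import *
s=shot('side');t=shot('top')
tool()
print('P',[fit_top(t,c,104) for c in((590,-194),(482,-197),(581,-23),(466,5),(466,15))])
cv2.imwrite('pics/c19.png',np.hstack([cv2.resize(s['pixels'][170:240,200:270],(400,400),interpolation=2),cv2.resize(t['pixels'][180:250,230:300],(400,400),interpolation=2)]))
```

```text
t 35.4 pos [470.2 285.9 185. ] F [ 0.3  0.5 -0.3] w 59.9
xax [ 0. -0. -1.] jaw yaw 43.7 q [-0.68  0.44  0.06  2.05 -0.04  0.66  0.18]
P [(array([ 591. , -195.7]), 86, np.float64(1.0)), (array([ 482.4, -198.5]), 89, np.float64(1.0)), (array([582. , -24.7]), 90, np.float64(1.0)), (array([459. ,  12.5]), 85, np.float64(1.0)), (array([458.8,  12.8]), 95, np.float64(1.0))]
```

View pics/c19.png

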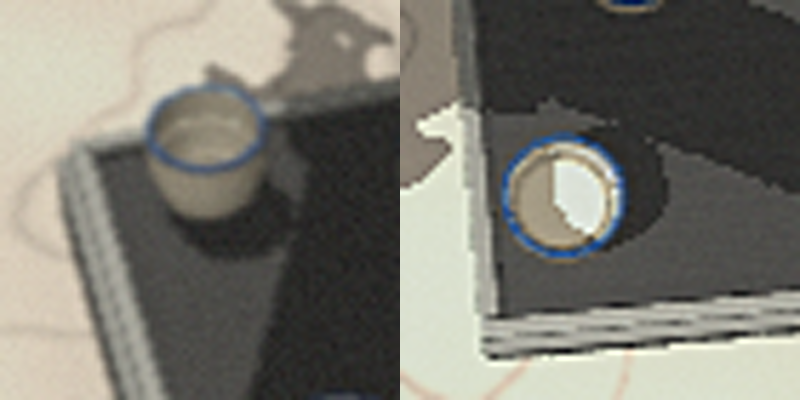

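Call:
drive_tool(
  motion=[45,30,-10,0,0,0,-3,45,35,-12,0,0,0,-3,45,35,-12,-20,0,0,0,45,35,-12,-25,0,0,0,45,6,-2,-30,0,0,0,45,0,0,0,0,0,0,45,0,0,0,0,0,0],
)

```text
clock: 36.28
ee_pos: [610.9, 238.6, 110.6]
eef_rot: [0.635, 0.312, 0.635, -0.311]
contact_force: [-0.8, -0.1, -0.1]
width: 0.528
```

Run:
```python
from h import *
s=shot('side');t=shot('top')
tool()
cv2.imwrite('pics/c20.png',np.hstack([cv2.resize(t['pixels'][140:200,150:210],(400,400),interpolation=2),cv2.resize(s['pixels'][115:175,240:300],(400,400),interpolation=2)]))
```

```text
t 36.38 pos [611.3 239.  111.4] F [0.8 0.4 0.5] w 45.2
xax [ 0.002  0.001 -1.   ] jaw yaw 37.7 q [-0.5   0.65  0.08  1.86 -0.08  0.64  0.29]
```

View pics/c20.png

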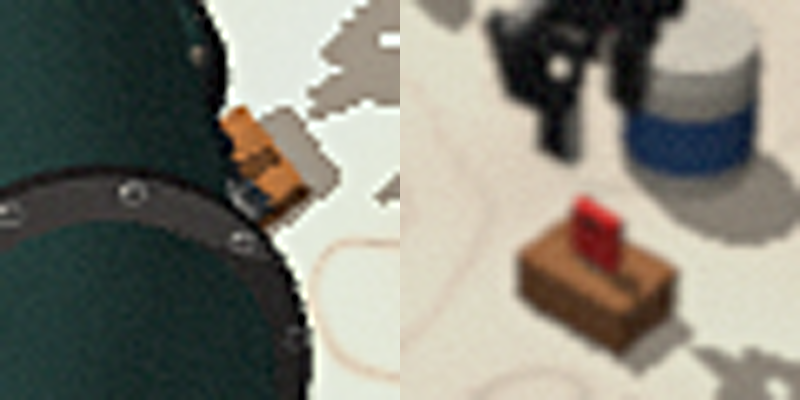

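Call:
drive_tool(
  motion=[45,0,0,-25,0,0,0,45,0,0,-22,0,0,0,45,0,0,0,0,0,0,45,0,0,0,0,0,0],
)

```text
clock: 36.88
ee_pos: [611.9, 238.5, 64.4]
eef_rot: [0.635, 0.312, 0.634, -0.311]
contact_force: [-0.4, -0.2, 0.3]
width: 0.532
```

Run:
```python
from h import *
s=shot('side')
tool()
cv2.imwrite('pics/c21.png',cv2.resize(s['pixels'][115:175,240:300],(600,600),interpolation=2))
```

```text
t 36.92 pos [612.  238.5  64.5] F [-0.1 -0.5 -0.2] w 45.0
xax [ 0.002  0.001 -1.   ] jaw yaw 37.7 q [-0.49  0.71  0.07  1.87 -0.09  0.56  0.3 ]
```

View pics/c21.png

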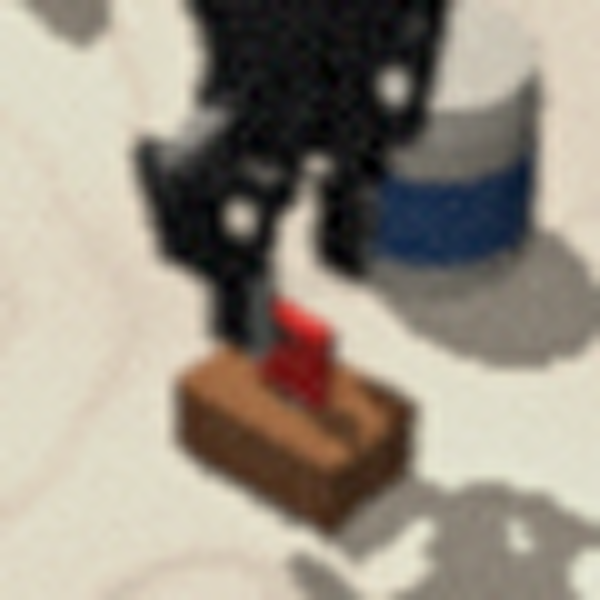

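Call:
drive_tool(
  motion=[45,1,-1,-14,0,0,0,45,0,0,-14,0,0,0,45,0,0,0,0,0,0,45,0,0,0,0,0,0],
)

```text
clock: 37.42
ee_pos: [612.0, 236.8, 34.5]
eef_rot: [0.634, 0.312, 0.635, -0.312]
contact_force: [0.4, 0.2, 1.0]
width: 0.523
```

Call:
drive_tool(
  motion=[25,0,0,0,0,0,0,10,0,0,0,0,0,0,4,0,0,0,0,0,0,4,0,0,0,0,0,0,4,0,0,0,0,0,0],
  newtons=35,
)

```text
clock: 38.05
ee_pos: [612.9, 237.4, 35.4]
eef_rot: [0.635, 0.312, 0.634, -0.311]
contact_force: [1.3, 1.7, 0.6]
width: 0.105
```

Run:
```python
from h import *
s=shot('side')
tool(); print(status.get_state()['torque'])
cv2.imwrite('pics/c22.png',cv2.resize(s['pixels'][115:175,240:300],(600,600),interpolation=2))
```

```text
t 38.1 pos [612.9 237.4  35.3] F [1.2 1.  1.2] w 9.5
xax [ 0.002  0.001 -1.   ] jaw yaw 37.7 q [-0.48  0.76  0.06  1.88 -0.09  0.51  0.3 ]
[ 0.3004379  -0.33702    -0.05688607]
```

View pics/c22.png

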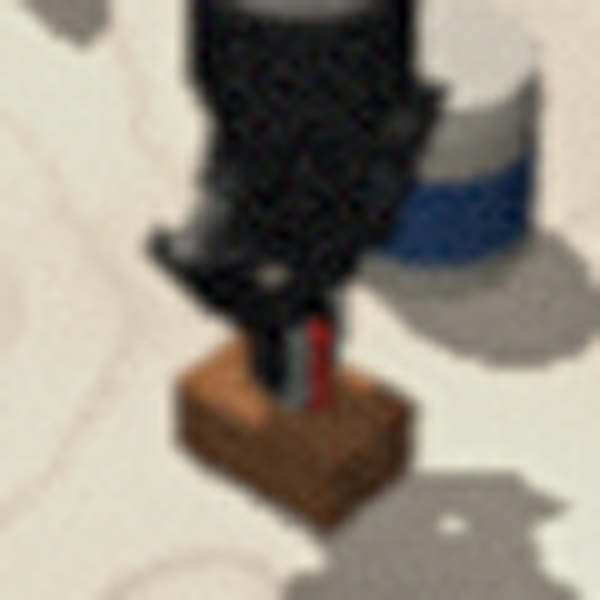

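Call:
drive_tool(
  motion=[4,0,0,6,0,0,0,4,0,0,12,0,0,0,4,0,0,20,0,0,0,4,0,0,40,0,0,0,4,0,0,50,0,0,0,4,-5,-30,12,0,0,9,4,-9,-45,0,0,0,9,4,-9,-45,0,0,0,9],
)

```text
clock: 39.1
ee_pos: [587.4, 114.7, 176.3]
eef_rot: [0.69, 0.152, 0.691, -0.154]
contact_force: [0.2, -0.3, -0.6]
width: 0.11
```

Call:
drive_tool(
  motion=[4,-9,-45,0,0,0,9,4,-9,-45,0,0,0,9,4,-9,-45,0,0,0,8,4,-9,-45,0,0,0,0,4,-9,-45,0,0,0,0,4,-9,-45,0,0,0,0,4,-9,-45,0,0,0,0,4,-9,-45,0,0,0,0],
)

```text
clock: 40.1
ee_pos: [514.7, -244.7, 175.9]
eef_rot: [0.706, -0.004, 0.708, 0.004]
contact_force: [0.3, 0.5, -0.5]
width: 0.11
```

Call:
drive_tool(
  motion=[4,-9,-45,0,0,0,0,4,-9,-40,0,0,0,0,4,0,0,0,0,0,0,4,0,0,0,0,0,0],
)

```text
clock: 40.6
ee_pos: [497.9, -327.6, 175.5]
eef_rot: [0.706, -0.004, 0.708, 0.004]
contact_force: [-0.1, -0.6, -0.9]
width: 0.115
```

Run:
```python
from h import *
s=shot('side');t=shot('top')
tool()
cv2.imwrite('pics/c23.png',cv2.resize(s['pixels'][150:390,180:360],(450,600),interpolation=2))
print([fit_top(t,c,104) for c in((591,-195),(482,-198),(582,-24),(459,13))])
```

```text
t 40.7 pos [ 499.1 -326.4  175.3] F [-0.2  0.5 -0. ] w 9.5
xax [-0.001  0.001 -1.   ] jaw yaw 90.8 q [ 0.62  0.5  -0.16  1.95  0.12  0.7   1.97]
[(array([ 590.9, -195.7]), 87, np.float64(1.0)), (array([ 482.3, -198.9]), 90, np.float64(1.0)), (array([582. , -24.8]), 89, np.float64(1.0)), (array([458.9,  12.7]), 96, np.float64(1.1))]
```

View pics/c23.png

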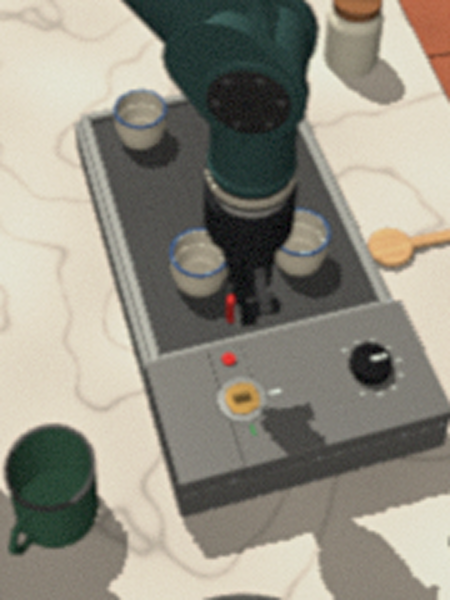

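Call:
drive_tool(
  motion=[4,-8,-27,-15,0,0,1,4,0,0,-20,0,0,0,4,0,0,-15,0,0,0,4,0,0,0,0,0,0,4,0,0,0,0,0,0],
)

```text
clock: 41.32
ee_pos: [491.9, -354.4, 125.4]
eef_rot: [0.707, -0.011, 0.707, 0.011]
contact_force: [-0.6, -0.7, 0.3]
width: 0.107
```

Run:
```python
from h import *
s=shot('side');t=shot('top')
st,M=tool()
p=st['ee_pos']
print(proj(s,p),proj(s,p-[0,0,25.3]),proj(s,(490.7,-353.5,80)),proj(t,p))
cv2.imwrite('pics/c24.png',np.hstack([cv2.resize(t['pixels'][170:230,356:416],(400,400),interpolation=2),cv2.resize(s['pixels'][260:320,246:306],(400,400),interpolation=2)]))
```

```text
t 41.42 pos [ 491.9 -355.   125.7] F [-0.7  0.1 -0.2] w 9.3
xax [ 0.001 -0.001 -1.   ] jaw yaw 91.7 q [ 0.66  0.58 -0.15  1.95  0.15  0.61  2.01]
[276.54618319 294.28636382] [276.25655853 300.15890815] [275.37650703 304.32499489] [391.57997235 197.0972079 ]
```

View pics/c24.png

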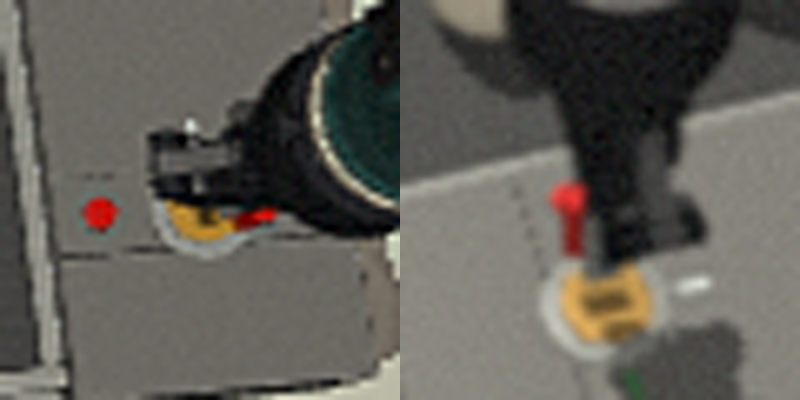

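```bash
cat > ov.py <<'E'
from h import *
def overlay(fn,under=5.3,sw=(490.7,-353.5),off=(0,0)):
    s=shot('side');t=shot('top');st,M=tool();p=st['ee_pos'];jy=M[:2,1];kx=np.array([jy[1],-jy[0]])
    ims=[]
    for q,(x0,y0) in((t,(356,170)),(s,(246,260))):
        im=cv2.resize(q['pixels'][y0:y0+60,x0:x0+60],(400,400),interpolation=2);k=400/60
        def pt(X,c):
            u=(proj(q,X)-[x0,y0]+.5)*k-.5; cv2.circle(im,tuple(int(v) for v in u.round()),2,c,-1)
        for a in(-15,15):
            for b in(-5,5):
                for z in(0,34): pt((p[0]+off[0]+a*kx[0]+b*jy[0],p[1]+off[1]+a*kx[1]+b*jy[1],p[2]-under+z),(255,255,0))
        for a in(-7,7):
            for b in(-2.5,2.5): pt((p[0]+a*kx[0]+b*jy[0],p[1]+a*kx[1]+b*jy[1],p[2]-under-20),(0,255,0))
        pt((*sw,80),(255,0,255))
        ims.append(im)
    cv2.imwrite(fn,np.hstack(ims))
E
python3 -c "
from ov import *
overlay('pics/c25.png')"
```

```text
t 41.52 pos [ 491.7 -355.2  125.7] F [ 0.5  0.2 -0.7] w 9.3
xax [ 0.001 -0.001 -1.   ] jaw yaw 91.7 q [ 0.66  0.58 -0.15  1.95  0.15  0.61  2.01]
```

View pics/c25.png

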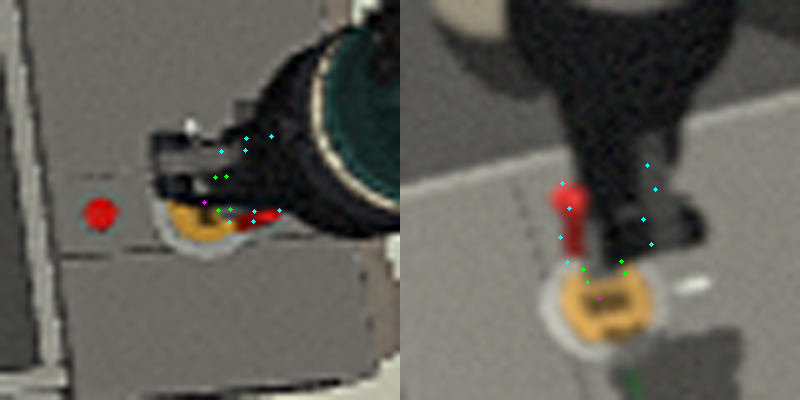

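Call:
drive_tool(
  motion=[4,0.5,1,-8,0,0,0,4,0,0,-8,0,0,0,4,0,0,-3,0,0,0,4,0,0,-3,0,0,0,4,0,0,0,0,0,0],
)

```text
clock: 42.15
ee_pos: [491.4, -354.0, 104.2]
eef_rot: [0.707, -0.01, 0.707, 0.01]
contact_force: [-2.6, 2.3, 9.5]
width: 0.113
```

```bash
python3 -c "
from ov import *
overlay('pics/c26.png')"
```

```text
t 42.25 pos [ 491.4 -353.9  104.3] F [-2.2  2.  11.1] w 9.3
xax [-0.001  0.    -1.   ] jaw yaw 91.7 q [ 0.65  0.61 -0.14  1.97  0.15  0.57  2.  ]
```

View pics/c26.png

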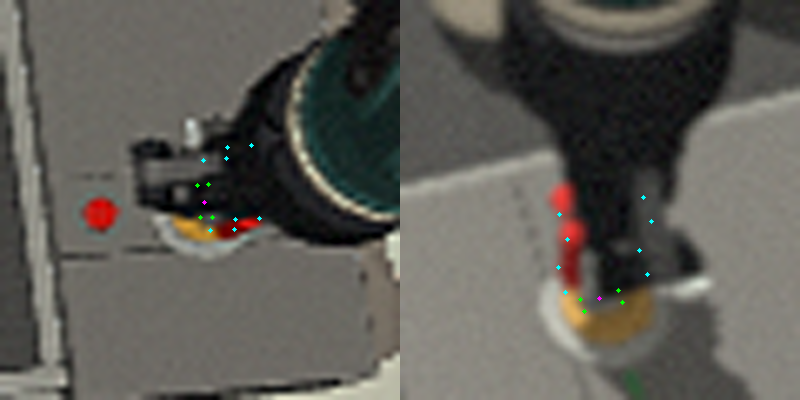

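Call:
drive_tool(
  motion=[4,-1,0,0,0,0,0,4,-1,1,0,0,0,0,4,0,0,0,0,0,0],
)

```text
clock: 42.62
ee_pos: [491.0, -353.7, 104.6]
eef_rot: [0.708, -0.011, 0.706, 0.01]
contact_force: [0.1, -0.7, 8.9]
width: 0.112
```

```bash
python3 -c "
from h import *
tool();print(status.get_state()['torque'])"
```

```text
t 42.62 pos [ 491.  -353.7  104.6] F [ 0.1 -0.7  8.9] w 9.6
xax [ 0.003 -0.002 -1.   ] jaw yaw 91.7 q [ 0.65  0.61 -0.14  1.97  0.15  0.57  2.  ]
[ 0.22044578  0.18963067 -0.00125529]
```

Call:
drive_tool(
  motion=[4,0,0,5,0,0,0,4,0,0,5,0,0,0,4,0,0,0,0,0,0,4,0,0,0,0,0,0],
)

```text
clock: 43.12
ee_pos: [489.4, -353.0, 112.7]
eef_rot: [0.707, -0.01, 0.707, 0.01]
contact_force: [-0.2, -0.0, -0.3]
width: 0.109
```

Run:
```python
from h import *
tool()
# average several frames for noise
acc={}
for n in('side','top'):
    fr=[viewer.camera(n) for _ in range(4)]
    a=np.mean([f['pixels'].astype(float) for f in fr],0).astype(np.uint8); acc[n]=a
cv2.imwrite('pics/c27.png',np.hstack([cv2.resize(acc['top'][182:217,372:407],(400,400),interpolation=2),cv2.resize(acc['side'][280:315,260:295],(400,400),interpolation=2)]))
```

```text
t 43.12 pos [ 489.4 -353.   112.7] F [-0.2 -0.  -0.3] w 9.3
xax [-0.  0. -1.] jaw yaw 91.7 q [ 0.65  0.6  -0.15  1.97  0.15  0.59  2.01]
```

View pics/c27.png

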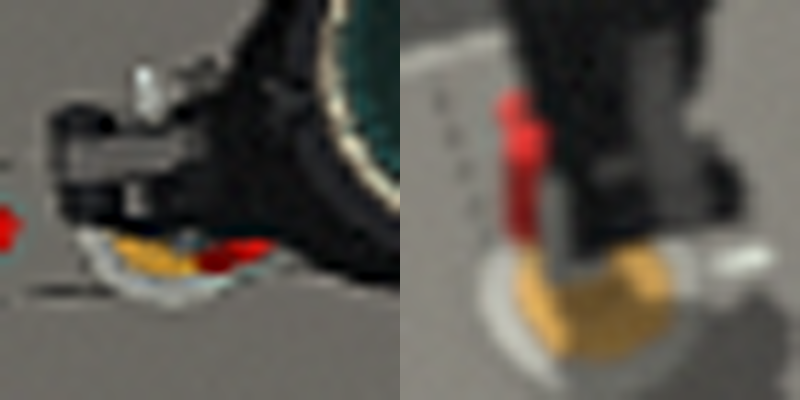

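Call:
drive_tool(
  motion=[4,0,0,-5,0,0,0,4,0,0,-3,0,0,0,4,0,0,-2,0,0,0,4,0,0,-2,0,0,0,4,0,0,0,0,0,0],
)

```text
clock: 44.15
ee_pos: [490.1, -353.2, 104.0]
eef_rot: [0.707, -0.01, 0.707, 0.01]
contact_force: [-4.6, 3.9, 21.4]
width: 0.109
```

```bash
python3 -c "
from h import *
tool();print(status.get_state()['torque'])"
```

```text
t 44.15 pos [ 490.1 -353.2  104. ] F [-4.6  3.9 21.4] w 9.3
xax [-0.    -0.001 -1.   ] jaw yaw 91.7 q [ 0.65  0.61 -0.14  1.97  0.15  0.57  2.  ]
[0.76697514 1.14938358 0.00893445]
```

Run:
```python
from h import *
t=shot('top');s=shot('side')
p=np.array([489.4,-353.0,112.7])
k=400/35
for n,q,(x0,y0),dx in(('top',t,(372,182),0),('side',s,(260,280),400)):
    for a in(-15,):
        for b in(-5,5):
            for z in(0,34):
                u=(proj(q,(p[0]+a,p[1]+b-a*0-.0,p[2]-5.3+z))-[x0,y0]+.5)*k-.5; print(n,a,b,z,(u+[dx,0]).round(0))
    for a in(-7,7):
        for b in(-2.5,2.5):
            u=(proj(q,(p[0]+a,p[1]+b,p[2]-25.3))-[x0,y0]+.5)*k-.5; print(n,'tip',a,b,(u+[dx,0]).round(0))
    print('px/mm',n,proj(q,p+[10,0,0])-proj(q,p),proj(q,p+[0,10,0])-proj(q,p))
tool()
```

```text
top -15 -5 0 [224. 260.]
top -15 -5 34 [268. 241.]
top -15 5 0 [183. 261.]
top -15 5 34 [226. 242.]
top tip -7 -2.5 [187. 239.]
top tip -7 2.5 [167. 239.]
top tip 7 -2.5 [182. 183.]
top tip 7 2.5 [162. 183.]
px/mm top [-0.27751477 -3.55478812] [-3.58527585  0.09913028]
side -15 -5 0 [512. 246.]
side -15 -5 34 [514. 155.]
side -15 5 0 [501. 204.]
side -15 5 34 [503. 112.]
side tip -7 -2.5 [545. 280.]
side tip -7 2.5 [539. 259.]
side tip 7 -2.5 [611. 268.]
side tip 7 2.5 [605. 247.]
px/mm side [ 4.16895057 -0.78715772] [-1.00991339 -3.63854219]
t 44.25 pos [ 490.1 -353.2  104. ] F [-4.6  3.6 21.4] w 9.2
xax [ 0.    -0.001 -1.   ] jaw yaw 91.7 q [ 0.65  0.61 -0.14  1.97  0.15  0.57  2.  ]
```

Call:
drive_tool(
  motion=[4,0,0,5,0,0,0,4,1.5,2,0,0,0,0,4,0,0,0,0,0,0],
)

```text
clock: 44.62
ee_pos: [491.2, -350.6, 105.4]
eef_rot: [0.707, -0.01, 0.707, 0.011]
contact_force: [0.9, -0.0, -0.4]
width: 0.111
```

```bash
python3 -c "
from h import *
tool();print(status.get_state()['torque'])"
```

```text
t 44.62 pos [ 491.2 -350.6  105.4] F [ 0.9 -0.  -0.4] w 9.5
xax [-0.001  0.001 -1.   ] jaw yaw 91.7 q [ 0.65  0.61 -0.15  1.97  0.15  0.57  2.  ]
[-0.00442837 -0.0033534   0.02742619]
```

Call:
drive_tool(
  motion=[4,0,-0.5,-1,0,0,0,4,0,0,-1,0,0,0,4,0,0,-1,0,0,0,4,0,0,0,0,0,0],
)

```text
clock: 45.12
ee_pos: [491.3, -351.0, 104.5]
eef_rot: [0.707, -0.01, 0.707, 0.011]
contact_force: [-1.7, 2.2, 13.5]
width: 0.11
```

```bash
python3 -c "
from h import *
tool();print(status.get_state()['torque'])"
```

```text
t 45.12 pos [ 491.3 -351.   104.5] F [-1.7  2.2 13.5] w 9.4
xax [-0.001  0.001 -1.   ] jaw yaw 91.7 q [ 0.65  0.61 -0.15  1.97  0.15  0.57  2.  ]
[ 0.79289104  0.75155747 -0.02940794]
```

Call:
drive_tool(
  motion=[4,0,0,10,0,0,0,4,0,0,20,0,0,0,4,0,0,0,0,0,0,4,0,0,0,0,0,0,4,0,0,0,0,0,0],
)

```text
clock: 45.75
ee_pos: [490.6, -351.3, 132.0]
eef_rot: [0.707, -0.01, 0.708, 0.011]
contact_force: [0.4, -0.5, -0.3]
width: 0.106
```

```bash
cat > avg.py <<'E'
from h import *
def avg(n,k=6):
    fr=[viewer.camera(n) for _ in range(k)]; f=dict(fr[-1]); f['pixels']=np.mean([x['pixels'].astype(float) for x in fr],0).astype(np.uint8); return f
def crop(f,x0,y0,w,fn,S=600,pts=()):
    im=cv2.resize(f['pixels'][y0:y0+w,x0:x0+w],(S,S),interpolation=cv2.INTER_CUBIC)
    for X,c in pts:
        u=(proj(f,X)-[x0,y0]+.5)*S/w-.5; cv2.circle(im,tuple(int(v) for v in u.round()),2,c,-1)
    cv2.imwrite(fn,im)
E
python3 - <<'E'
from avg import *
s=avg('side'); st,M=tool(); p=st['ee_pos']
cv2.imwrite('pics/raw_s28.png',s['pixels'])
jy=M[:2,1];kx=np.array([jy[1],-jy[0]])
def K(a,b,z): return (p[0]+a*kx[0]+b*jy[0],p[1]+a*kx[1]+b*jy[1],p[2]+z)
pts=[(K(a,b,z),(255,255,0)) for a in(-15,15) for b in(-5,5) for z in(-5.3,28.7)]+[(K(a,b,-25.3),(0,255,0)) for a in(-7,7) for b in(-2.5,2.5)]
x0,y0=[int(v) for v in proj(s,p)-[20,18]]
crop(s,x0,y0,40,'pics/c28.png',pts=pts)
crop(s,x0,y0,40,'pics/c28n.png')
E
```

```text
t 46.05 pos [ 491.1 -351.5  132.7] F [ 0.2 -0.5 -0.1] w 9.4
xax [-0.  0. -1.] jaw yaw 91.7 q [ 0.66  0.57 -0.15  1.96  0.14  0.63  2.01]
```

View pics/c28n.png

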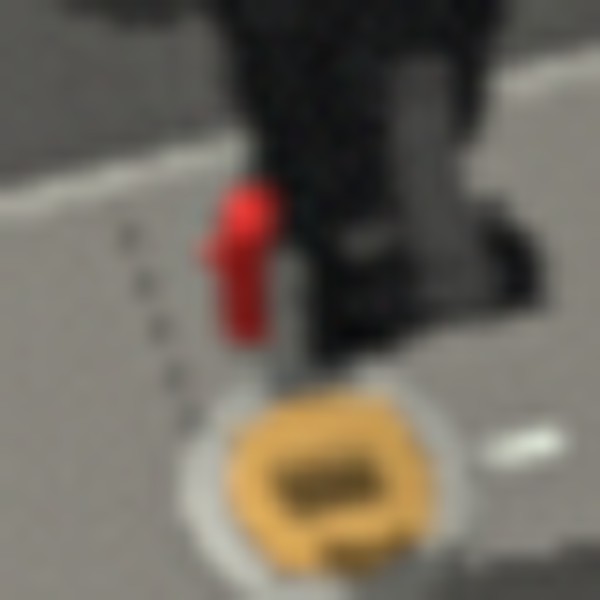

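View pics/c28.png

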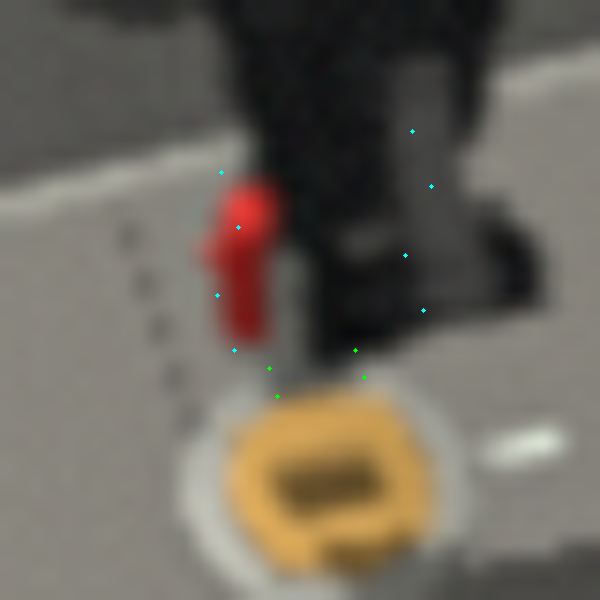

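Run:
```python
from avg import *
from scipy.optimize import least_squares
def rim(p,guess,z,sat=70):
    h=cv2.cvtColor(p['pixels'],cv2.COLOR_BGR2HSV).astype(int)
    b=p['pixels'].astype(float); score=np.clip(b[...,0]-b[...,2]-15,0,60)  # blueness
    g=proj(p,(*guess,z)); H,W=score.shape; yy,xx=np.mgrid[:H,:W]; k=(np.hypot(xx-g[0],yy-g[1])<17)&(score>5)
    pts=np.stack([xx[k],yy[k]],1); w=score[k]
    Wd=np.array([at_z(p,u,z)[:2] for u in pts])
    f=lambda c:(np.hypot(Wd[:,0]-c[0],Wd[:,1]-c[1])-c[2])*np.sqrt(w)/5
    o=least_squares(f,[*guess,29.5],loss='soft_l1'); return o.x.round(1),k.sum()
t=avg('top');s=avg('side')
cv2.imwrite('pics/raw_t29.png',t['pixels']);cv2.imwrite('pics/raw_s29.png',s['pixels'])
for c in((590.5,-194.2),(482.5,-197.2),(581.4,-23.1),(459,13)): print(c,'top',rim(t,c,104),'side',rim(s,c,104))
```

```text
(590.5, -194.2) top (array([ 591. , -195.3,   28.9]), np.int64(85)) side (array([ 593.7, -195.8,   29.7]), np.int64(56))
(482.5, -197.2) top (array([ 482.3, -198.5,   29. ]), np.int64(94)) side (array([ 485.1, -198.9,   28.9]), np.int64(64))
(581.4, -23.1) top (array([581.9, -24.4,  28.9]), np.int64(92)) side (array([548.6, -71.3,  87.9]), np.int64(89))
(459, 13) top (array([458.7,  13. ,  28.8]), np.int64(99)) side (array([462.4,  11.4,  28.7]), np.int64(38))
```

Run:
```python
from avg import *
t=viewer.camera('top');s=viewer.camera('side')
def slot(p,imgs,c,z=80):
    a=np.mean([cv2.imread('pics/'+f+'.png').astype(float) for f in imgs],0)
    g=a.mean(2); H,W=g.shape;yy,xx=np.mgrid[:H,:W];k=np.hypot(xx-c[0],yy-c[1])<5.0
    ref=np.percentile(g[k],75); w=np.clip(ref-15-g[k],0,None)
    P=np.array([at_z(p,u,z)[:2] for u in np.stack([xx[k],yy[k]],1)])
    m=(P*w[:,None]).sum(0)/w.sum(); D=P-m; C=(D*w[:,None]).T@D/w.sum(); e,V=np.linalg.eigh(C); v=V[:,1]*np.sign(V[0,1])
    return m.round(1),'yaw',round(np.degrees(np.arctan2(v[1],v[0])),1),'std',np.sqrt(e).round(1)
print(slot(t,['t17'],(386.4,200.3)),slot(t,['t15','t17','top0'],(386.4,200.3)),slot(t,['t17','top0'],(386.4,200.3)))
print(slot(s,['s17'],(276.4,305)),slot(s,['raw_s28'],(276.4,305)),slot(s,['s17','side0','raw_s28','raw_s29'],(276.4,304.5)))
x0,y0=256,273
```

```text
(array([ 489.3, -353.7]), 'yaw', np.float64(5.8), 'std', array([2.3, 5. ])) (array([ 489.2, -354. ]), 'yaw', np.float64(6.4), 'std', array([2.2, 4.9])) (array([ 489.2, -353.7]), 'yaw', np.float64(6.1), 'std', array([2.3, 5. ]))
(array([ 493.2, -355.4]), 'yaw', np.float64(-2.2), 'std', array([2.5, 4.5])) (array([ 493.1, -356.4]), 'yaw', np.float64(-17.1), 'std', array([4. , 4.4])) (array([ 493.1, -355.5]), 'yaw', np.float64(-2.7), 'std', array([2.7, 4.5]))
```

Run:
```python
from avg import *
t=avg('top'); st,M=tool(); p=st['ee_pos']
jy=M[:2,1];kx=np.array([jy[1],-jy[0]])
def K(a,b,z): return (p[0]+a*kx[0]+b*jy[0],p[1]+a*kx[1]+b*jy[1],p[2]+z)
pts=[(K(a,b,z),(255,255,0)) for a in(-15,) for b in(-5,5) for z in(-5.3,28.7)]
x0,y0=376,182
crop(t,x0,y0,40,'pics/c30.png',pts=pts)
```

```text
t 47.05 pos [ 491.2 -351.6  132.9] F [ 1.3  0.4 -0.8] w 9.6
xax [ 0.  0. -1.] jaw yaw 91.7 q [ 0.66  0.57 -0.15  1.96  0.14  0.63  2.01]
```

View pics/c30.png

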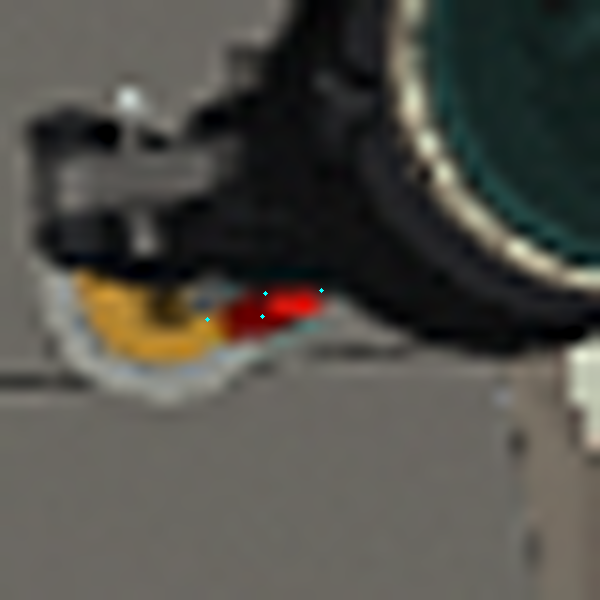

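Call:
drive_tool(
  motion=[4,1.5,-1.5,-10,0,0,0,4,0,0,-10,0,0,0,4,0,0,-5,0,0,0,4,0,0,0,0,0,0,4,0,0,0,0,0,0],
)

```text
clock: 47.68
ee_pos: [492.8, -353.2, 108.0]
eef_rot: [0.707, -0.01, 0.707, 0.01]
contact_force: [-0.2, 0.3, -0.8]
width: 0.11
```

Call:
drive_tool(
  motion=[4,0,0,-1.5,0,0,0,4,0,0,-1.5,0,0,0,4,0,0,-1.5,0,0,0,4,0,0,0,0,0,0],
)

```text
clock: 48.18
ee_pos: [493.0, -353.1, 103.4]
eef_rot: [0.707, -0.01, 0.707, 0.01]
contact_force: [0.6, 0.4, -1.2]
width: 0.106
```

```bash
python3 -c "
from h import *
tool();print(status.get_state()['torque'])"
```

```text
t 48.17 pos [ 493.  -353.1  103.4] F [ 0.6  0.4 -1.2] w 9.0
xax [ 0.001 -0.    -1.   ] jaw yaw 91.7 q [ 0.65  0.61 -0.14  1.97  0.15  0.57  2.  ]
[ 0.0158139  -0.23764136 -0.02155321]
```

Below the earlier contact height with no force: it is going in.

Call:
drive_tool(
  motion=[4,0,0,-2,0,0,0,4,0,0,-2,0,0,0,4,0,0,-2,0,0,0,4,0,0,0,0,0,0],
)

```text
clock: 48.68
ee_pos: [493.0, -353.1, 97.3]
eef_rot: [0.707, -0.01, 0.707, 0.01]
contact_force: [1.9, 0.8, -0.9]
width: 0.11
```

Call:
drive_tool(
  motion=[4,0.5,0,-3,0,0,0,4,0,0,-3,0,0,0,4,0,0,-3,0,0,0,4,0,0,-1.5,0,0,0,4,0,0,0,0,0,0],
)

```text
clock: 49.3
ee_pos: [493.1, -353.0, 86.7]
eef_rot: [0.707, -0.01, 0.707, 0.01]
contact_force: [0.2, 0.5, -0.6]
width: 0.111
```

Call:
drive_tool(
  motion=[4,0,0,-1,0,0,0,4,0,0,-1,0,0,0,4,0,0,-1,0,0,0,4,0,0,0,0,0,0],
)

```text
clock: 49.8
ee_pos: [493.1, -353.2, 85.1]
eef_rot: [0.707, -0.01, 0.707, 0.01]
contact_force: [-2.9, 1.0, 8.0]
width: 0.108
```

Call:
drive_tool(
  motion=[4,0,0,0,0,0,-8,4,0,0,0,0,0,-8,4,0,0,0,0,0,-8,4,0,0,0,0,0,0],
)

```text
clock: 50.3
ee_pos: [493.7, -353.6, 85.2]
eef_rot: [0.694, 0.137, 0.693, -0.138]
contact_force: [-0.3, 1.0, 6.6]
width: 0.11
```

```bash
python3 -c "
from h import *
tool();print(status.get_state()['torque'])"
```

```text
t 50.3 pos [ 493.7 -353.6   85.2] F [-0.3  1.   6.6] w 9.4
xax [ 0.001 -0.001 -1.   ] jaw yaw 67.6 q [ 0.56  0.64 -0.02  1.98  0.03  0.53  1.7 ]
[0.12113918 0.12630253 0.0002953 ]
```

Lateral forces are tiny; continue.

Call:
drive_tool(
  motion=[4,0,0,0,0,0,-8,4,0,0,0,0,0,-8,4,0,0,0,0,0,-8,4,0,0,0,0,0,-8,4,0,0,0,0,0,0],
)

```text
clock: 50.92
ee_pos: [493.3, -353.8, 85.1]
eef_rot: [0.629, 0.323, 0.629, -0.324]
contact_force: [-0.7, 0.1, 6.7]
width: 0.107
```

```bash
python3 -c "
from h import *
tool();print(status.get_state()['torque'])"
```

```text
t 50.92 pos [ 493.3 -353.8   85.1] F [-0.7  0.1  6.7] w 9.2
xax [ 0.    -0.001 -1.   ] jaw yaw 35.6 q [ 0.46  0.64  0.13  1.98 -0.15  0.53  1.31]
[ 0.02527067  0.23915385 -0.05276661]
```

Call:
drive_tool(
  motion=[4,0,0,0,0,0,-8,4,0,0,0,0,0,-8,4,0,0,0,0,0,-8,4,0,0,0,0,0,-7,4,0,0,0,0,0,0],
)

```text
clock: 51.55
ee_pos: [492.9, -353.8, 85.1]
eef_rot: [0.52, 0.479, 0.519, -0.48]
contact_force: [-1.7, 0.3, 8.2]
width: 0.111
```

```bash
python3 -c "
from h import *
tool();print(status.get_state()['torque'])"
```

```text
t 51.55 pos [ 492.9 -353.8   85.1] F [-1.7  0.3  8.2] w 9.5
xax [-0.    -0.001 -1.   ] jaw yaw 4.6 q [ 0.36  0.66  0.27  1.99 -0.32  0.54  0.94]
[0.01813333 0.37504219 0.00684356]
```

Call:
drive_tool(
  motion=[4,0,0,0,0,0,-3,4,0,0,0,0,0,-3,4,0,0,0,0,0,0],
)

```text
clock: 51.92
ee_pos: [492.8, -353.8, 85.1]
eef_rot: [-0.494, -0.506, -0.494, 0.506]
contact_force: [-1.9, 0.4, 7.8]
width: 0.112
```

```bash
python3 -c "
from h import *
tool();print(status.get_state()['torque'])"
```

```text
t 51.92 pos [ 492.8 -353.8   85.1] F [-1.9  0.4  7.8] w 9.5
xax [-0.    -0.001 -1.   ] jaw yaw -1.4 q [ 0.34  0.66  0.3   1.99 -0.36  0.54  0.86]
[0.07150654 0.43840793 0.03114585]
```

Call:
drive_tool(
  motion=[4,0,0,0,0,0,-3,4,0,0,0,0,0,0],
)

```text
clock: 52.18
ee_pos: [492.7, -353.8, 85.1]
eef_rot: [-0.481, -0.519, -0.48, 0.519]
contact_force: [-1.9, -0.3, 8.0]
width: 0.112
```

```bash
python3 -c "
from h import *
tool();print(status.get_state()['torque'])"
```

```text
t 52.17 pos [ 492.7 -353.8   85.1] F [-1.9 -0.3  8. ] w 9.5
xax [-0. -0. -1.] jaw yaw -4.4 q [ 0.33  0.66  0.31  1.99 -0.37  0.55  0.83]
[ 0.04990846  0.39245689 -0.00715533]
```

Call:
drive_tool(
  motion=[4,0,0,0,0,0,-3,4,0,0,0,0,0,0],
)

```text
clock: 52.42
ee_pos: [492.7, -353.8, 85.1]
eef_rot: [-0.467, -0.531, -0.467, 0.531]
contact_force: [-1.4, 0.3, 7.4]
width: 0.112
```

```bash
python3 -c "
from h import *
tool();print(status.get_state()['torque'])"
```

```text
t 52.42 pos [ 492.7 -353.8   85.1] F [-1.4  0.3  7.4] w 9.5
xax [-0. -0. -1.] jaw yaw -7.4 q [ 0.32  0.67  0.33  1.99 -0.39  0.55  0.79]
[ 0.08419856  0.4161479  -0.02598686]
```

Call:
drive_tool(
  motion=[4,0,0,0,0,0,-3,4,0,0,0,0,0,0],
)

```text
clock: 52.68
ee_pos: [492.7, -353.8, 85.1]
eef_rot: [-0.453, -0.543, -0.453, 0.543]
contact_force: [-1.7, 0.9, 7.8]
width: 0.105
```

```bash
python3 -c "
from h import *
tool();print(status.get_state()['torque'])"
```

```text
t 52.67 pos [ 492.7 -353.8   85.1] F [-1.7  0.9  7.8] w 9.0
xax [-0. -0. -1.] jaw yaw -10.4 q [ 0.31  0.67  0.34  1.99 -0.41  0.55  0.75]
[ 0.09316059  0.44478592 -0.02151414]
```

Call:
drive_tool(
  motion=[4,0,0,0,0,0,-3,4,0,0,0,0,0,0],
)

```text
clock: 52.92
ee_pos: [492.6, -353.6, 85.1]
eef_rot: [-0.439, -0.555, -0.439, 0.555]
contact_force: [-1.9, 0.5, 8.7]
width: 0.112
```

```bash
python3 -c "
from h import *
tool();print(status.get_state()['torque'])
from avg import *
s=avg('side',3);t=avg('top',3)
crop(s,246,270,60,'pics/c31.png');crop(t,356,170,60,'pics/c31t.png')"
```

```text
t 52.92 pos [ 492.6 -353.6   85.1] F [-1.9  0.5  8.7] w 9.6
xax [-0. -0. -1.] jaw yaw -13.3 q [ 0.3   0.67  0.36  1.99 -0.42  0.56  0.72]
[0.06511433 0.52487581 0.13223923]
```

View pics/c31.png

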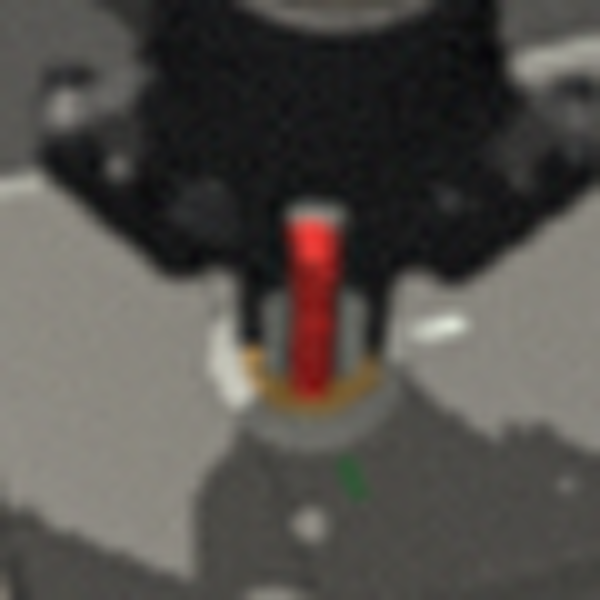

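Call:
drive_tool(
  motion=[4,0,0,0,0,0,-2,4,0,0,0,0,0,0],
)

```text
clock: 53.48
ee_pos: [492.5, -353.6, 85.1]
eef_rot: [-0.429, -0.562, -0.429, 0.562]
contact_force: [-1.8, 0.3, 8.9]
width: 0.11
```

```bash
python3 -c "
from h import *
tool();print(status.get_state()['torque'])"
```

```text
t 53.48 pos [ 492.5 -353.6   85.1] F [-1.8  0.3  8.9] w 9.4
xax [-0.001  0.    -1.   ] jaw yaw -15.3 q [ 0.29  0.67  0.37  1.99 -0.43  0.56  0.69]
[0.17300332 0.49348834 0.1816592 ]
```

Call:
drive_tool(
  motion=[4,0,0,0,0,0,-2,4,0,0,0,0,0,0],
)

```text
clock: 53.72
ee_pos: [492.5, -353.5, 85.1]
eef_rot: [-0.419, -0.569, -0.42, 0.569]
contact_force: [-1.9, 0.8, 8.9]
width: 0.103
```

```bash
python3 -c "
from h import *
tool();print(status.get_state()['torque'])"
```

```text
t 53.73 pos [ 492.5 -353.5   85.1] F [-1.9  0.8  8.9] w 8.8
xax [-0.001  0.    -1.   ] jaw yaw -17.2 q [ 0.29  0.67  0.38  1.99 -0.44  0.56  0.67]
[0.15313503 0.54413964 0.41518356]
```

Call:
drive_tool(
  motion=[4,0,0,0,0,0,3,4,0,0,0,0,0,0,14,0,0,0,0,0,0,24,0,0,0,0,0,0,34,0,0,0,0,0,0,34,0,0,0,0,0,0],
)

```text
clock: 54.48
ee_pos: [493.1, -353.0, 83.8]
eef_rot: [-0.434, -0.558, -0.434, 0.559]
contact_force: [0.4, -0.2, -0.7]
width: 0.397
```

Call:
drive_tool(
  motion=[34,0,0,10,0,0,0,34,0,0,25,0,0,0,34,0,0,40,0,0,0,34,0,0,40,0,0,0,34,-20,40,20,0,0,0,34,-30,50,0,0,0,0,34,-30,50,0,0,0,0,34,-20,50,0,0,0,0],
)

```text
clock: 55.48
ee_pos: [391.5, -161.8, 219.4]
eef_rot: [0.433, 0.559, 0.433, -0.559]
contact_force: [1.1, -0.1, 0.3]
width: 0.398
```

Call:
drive_tool(
  motion=[34,0,50,0,0,0,0,34,0,50,0,0,0,0,34,0,50,0,0,0,0,34,0,50,0,0,0,0,34,0,50,0,0,0,0,34,0,50,0,0,0,0,34,0,50,0,0,0,0,34,0,0,0,0,0,0],
)

```text
clock: 56.48
ee_pos: [393.7, 191.3, 219.7]
eef_rot: [0.436, 0.558, 0.436, -0.556]
contact_force: [0.6, -0.1, 0.6]
width: 0.402
```

```bash
python3 -c "
from avg import *
tool()
s=avg('side',3);t=avg('top',3)
crop(s,246,270,60,'pics/c32.png',S=500);crop(t,356,170,60,'pics/c32t.png',S=500)
a=cv2.imread('pics/c32.png')[:,:400];b=cv2.imread('pics/c32t.png')[:,:400];cv2.imwrite('pics/c32.png',np.hstack([b,a]))
cv2.imwrite('pics/s32.png',cv2.resize(s['pixels'],(800,600)));cv2.imwrite('pics/t32.png',cv2.resize(t['pixels'],(800,600)))
print([fit_top(t,c,104) for c in((591,-195),(482,-198),(582,-24),(459,13))])
"
```

```text
t 56.48 pos [393.7 191.3 219.7] F [ 0.6 -0.1  0.6] w 34.3
xax [ 0.002  0.002 -1.   ] jaw yaw -13.9 q [-0.89  0.27  0.41  2.26 -0.18  0.64 -0.6 ]
[(array([ 591. , -195.7]), 87, np.float64(1.0)), (array([ 482.3, -198.8]), 88, np.float64(1.0)), (array([582. , -24.8]), 88, np.float64(1.0)), (array([458.6,  13. ]), 89, np.float64(1.0))]
```

View pics/c32.png

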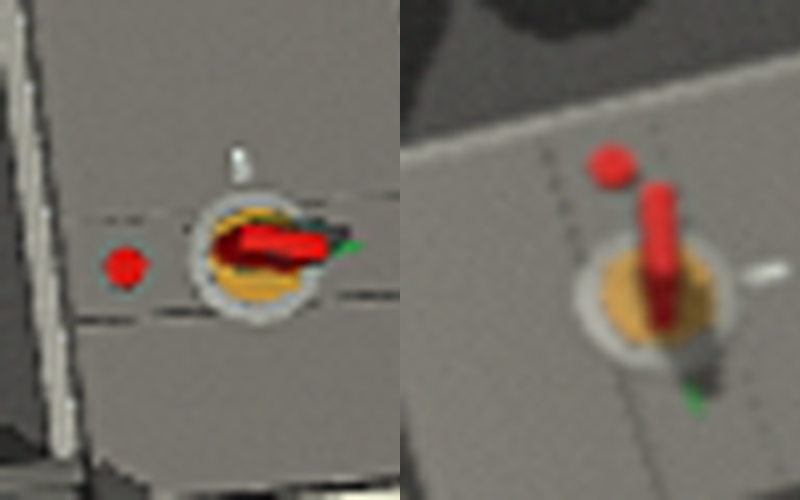

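View pics/s32.png

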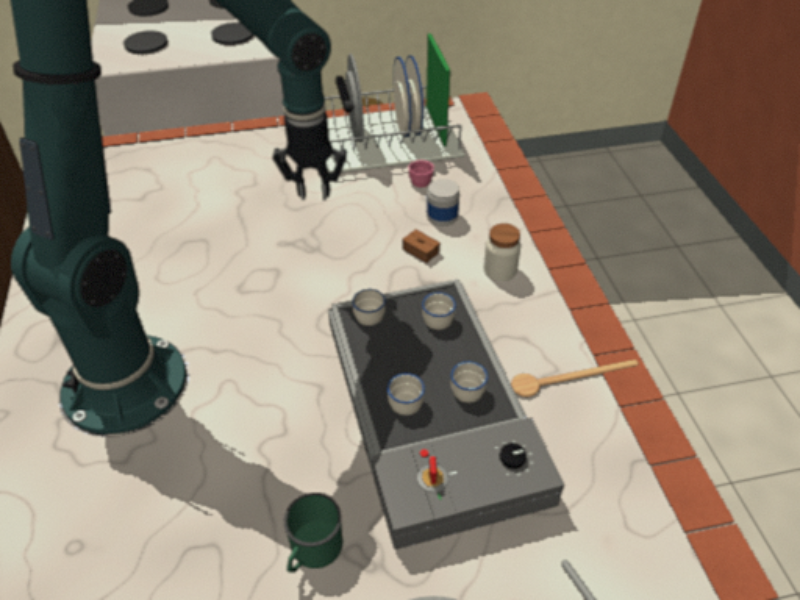

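View pics/t32.png

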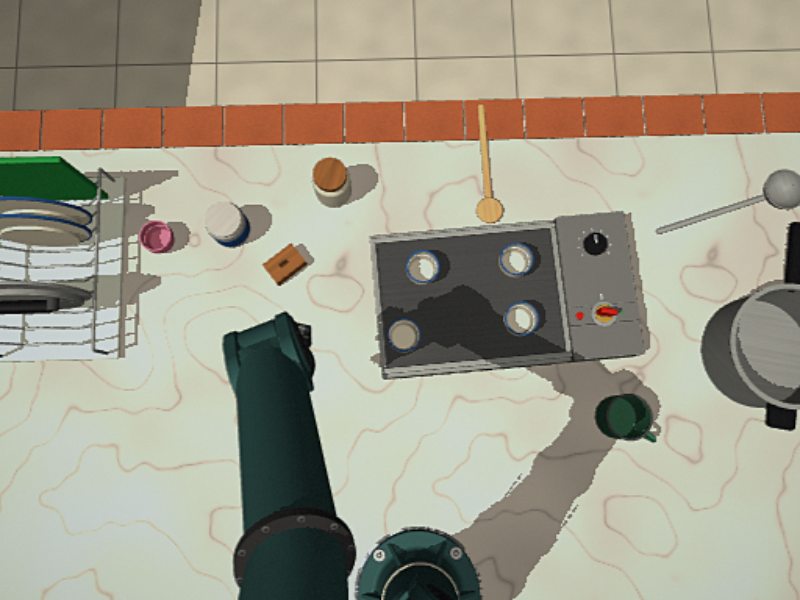

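```bash
python3 -c "
from h import *
tool();print(ctrl.close_job())"
```

```text
t 56.77 pos [393.1 185.3 219.1] F [-0.2 -0.6  0.3] w 34.1
xax [-0. -0. -1.] jaw yaw -14.5 q [-0.89  0.26  0.42  2.26 -0.18  0.64 -0.6 ]
the job is handed in; nothing more can be done
None
```

I handed the job in at about 57 s. All four tins that were out (two stacks of two) stand singly, mouth up, on the black plate. The key is home in the switch and turned clockwise to on.

**Last checks:**
- **Tins:** the final pictures show four separate upright tins, and their rim fits did not change between the last looks.
- **Knocked tin:** the one nearest the robot on the left slid about 37 mm sideways after I put it down, while the arm was away. By my measurement it still stands on the flat area, with its rim about 7 mm inside the raised edge. I left it there.
- **Key fit:** three tries stopped on the switch face, at up to 21 N, before the fourth went in. The bow bottomed at the height worked out from the grasp.
- **Switch turn:** the turning moment rose to about 0.4 N m at the end stop. The key itself points about 15° past the slot's on direction, roughly its play in the slot. I could not read the switch angle itself.
- **Other things:** the jar, can, mug, pink tin and key block look unmoved, and the gripper was clear of everything.

**Disagreements:** the two cameras differed by about 3 mm in x, which is why the key took four tries. The slot angle measured about +6° in the top camera and −2.5° in the side camera. I used +1.7°, between the two, and the key went in.

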